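Kit the refit tray and stand the fallen extinguishers up

TASK

Get this bench ready for the next extinguisher refit: put every loose valve body, cap and bracket into a tray pocket of its own shape, level and fully down on the pocket floor, and stand the two fallen extinguishers upright, whole foot on the rubber mat. Leave the spray can, the spanner and the roll of tape where they are.

Things in the scene. Friction and masses are not known exactly. Their poses are not given: they have to be found in the camera images.
- tray: Fixed kit tray: slab 226 (x) x 235 (y) x 14 mm with six open pockets 10 mm deep (floors 4 mm over the table), each 5 mm longer and wider than its part: two T-shaped (stem to +x) along its +y side, two round in the middle, two rectangular (long in x) along its -y side. Origin: centre of its underside; x roughly away from the robot, z up.
- valve0: Brass valve body with a T-shaped foot 16 mm high, square neck (the grip) 26 x 26 mm rising to 50 mm over the underside. Plan: crossbar 76 mm along y, from x = -29 to -1 mm; stem 28 mm wide, x = -1 to 47 mm. Origin: underside, below the neck's centre; +x along the stem, z up. 0.35 kg. Starts upright on the cardboard, any yaw. May be absent (None from the start).
- valve1: Brass valve body with a T-shaped foot 16 mm high, square neck (the grip) 26 x 26 mm rising to 50 mm over the underside. Plan: crossbar 76 mm along y, from x = -29 to -1 mm; stem 28 mm wide, x = -1 to 47 mm. Origin: underside, below the neck's centre; +x along the stem, z up. 0.35 kg. Starts upright on the cardboard, any yaw. May be absent (None from the start).
- nest_valve0 (a point): T-shaped pocket of the tray: a point on its floor, axes as the tray's. A valve body seated here has its origin on this point and its x axis along tray +x. The nearer of the two (towards tray -x). Either takes either valve.
- nest_valve1 (a point): T-shaped pocket of the tray: a point on its floor, axes as the tray's. A valve body seated here has its origin on this point and its x axis along tray +x. The farther of the two (towards tray +x). Either takes either valve.
- cap0: Round brass cap: disc 60 mm across, 16 mm high, with a round hub 28 mm across rising to 50 mm over the underside (the grip). Origin: centre of the underside; z up. About 0.28 kg. Starts upright on the cardboard. May be absent (None from the start).
- cap1: Round brass cap: disc 60 mm across, 16 mm high, with a round hub 28 mm across rising to 50 mm over the underside (the grip). Origin: centre of the underside; z up. About 0.28 kg. Starts upright on the cardboard. May be absent (None from the start).
- nest_cap0 (a point): Round pocket of the tray: centre of its floor, axes as the tray's. A cap seated here has its origin on this point; any yaw. The nearer of the two (towards tray -x). Either takes either cap.
- nest_cap1 (a point): Round pocket of the tray: centre of its floor, axes as the tray's. A cap seated here has its origin on this point; any yaw. The farther of the two (towards tray +x). Either takes either cap.
- bracket0: Steel bracket: rectangular foot 88 mm (x) by 40 mm (y), 16 mm high, with an upright web 56 mm (x) by 16 mm thick (y) in its middle rising to 50 mm over the underside (the grip). Origin: centre of the underside; z up. About 0.25 kg. Starts upright on the cardboard at any yaw. May be absent (None from the start).
- bracket1: Steel bracket: rectangular foot 88 mm (x) by 40 mm (y), 16 mm high, with an upright web 56 mm (x) by 16 mm thick (y) in its middle rising to 50 mm over the underside (the grip). Origin: centre of the underside; z up. About 0.25 kg. Starts upright on the cardboard at any yaw. May be absent (None from the start).
- nest_bracket0 (a point): Rectangular pocket of the tray: centre of its floor, axes as the tray's. A bracket seated here has its origin on this point and its x axis along tray x, either way round. The nearer of the two (towards tray -x). Either takes either bracket.
- nest_bracket1 (a point): Rectangular pocket of the tray: centre of its floor, axes as the tray's. A bracket seated here has its origin on this point and its x axis along tray x, either way round. The farther of the two (towards tray +x). Either takes either bracket.
- ext0: Small red fire extinguisher, 158 mm tall: square black foot 52 x 52 x 18 mm, round body 52 mm across up to 126 mm over the underside, then a brass neck 26 mm across with black levers. Origin: centre of the foot's underside; z from foot to head. 0.45 kg. Starts lying on the mat on a flat of its foot (axis 26 mm over the mat), head roughly towards the robot.
- ext1: Small red fire extinguisher, 158 mm tall: square black foot 52 x 52 x 18 mm, round body 52 mm across up to 126 mm over the underside, then a brass neck 26 mm across with black levers. Origin: centre of the foot's underside; z from foot to head. 0.45 kg. Starts lying on the mat on a flat of its foot (axis 26 mm over the mat), head roughly towards the robot.
- mat: Fixed black rubber mat, 260 (x) by 240 (y) by 4 mm, at the robot's left. Origin: centre of its underside, so its top is at 4 mm; x roughly away from the robot, z up.
- sheet: Fixed sheet of cardboard, 370 x 250 x 3 mm, at the robot's right, on which the fittings start. Origin: centre of its underside (top at 3 mm).
- spray: Bystander: spray can, 60 mm across, 180 mm tall, standing beyond the tray. Origin: centre of its underside.
- spanner: Bystander: spanner lying beyond the tray. Origin: near its middle.
- tape: Bystander: roll of black tape, 100 mm across, 45 mm high, lying beyond the mat. Origin: centre of its underside.
There are look-alikes about, which are no part of the job. Leave any green or pink look-alike of the ext0 alone. Leave any blue look-alike of the cap1 alone.

How it is judged:
By the outcome, as a careful person would: the job done as asked, in the order asked, and still so for the second after the job is handed in, with the robot touching nothing.
Of valve0, valve1, cap0, cap1, bracket0, bracket1 only 4 to 6 are there at a start; the rules pass over those that are not, and their reading is None.
At some moment in a run one of valve0, valve1, cap0, cap1, bracket0, bracket1 may be knocked a few centimetres aside while the robot is not near it.
It also fails if it takes over 210 s, if anything falls off the work surface, if the arm or the gripper's body presses on something with over 40 N, if the wrist force passes 120 N, or if a joint passes its speed limit or range.

ROBOT

A 6-joint arm with a two-finger parallel gripper is mounted at the origin on the work surface. World frame = base frame: x ahead of the robot, y to its left, z up, the work surface at z = 0. Lengths are in m, angles in rad, forces in N, time in s.
With the tool pointing down it reaches from about 0.35 to 0.85 m from the base axis. Payload 8.1 kg.
Tool frame: the origin (TCP) lies midway between the tips of the shut fingers; the grasp point (between the pads) lies 19 mm behind it; z points along the fingers, y is the direction in which the jaws open and shut (so a half turn about z gives the same grasp; the last joint's range is limited). The gripper opens to 85 mm and grips with 20 to 120 N. Pads are 22 mm wide; open, the fingers measure 114 mm over their backs; the gripper's body (76 mm by 85 mm) begins 54 mm behind the grasp point. The pads swing forward as they close: fully open they stand 13 mm farther back than shut.
Start: joints at [1.168, 0.13, 1.488, -0, 1.523, -0.085], TCP at [0.187, 0.57, 0.231] pointing down, gripper open.
Joint ranges: [-2.96, 2.96], [-0.89, 2.26], [0.02, 2.5], [-1.34, 4.48], [0, 2.73], [-2.66, 2.66]. Speed limits (rad/s): [2.39, 2.39, 2.79, 3.14, 3.14, 3.14].

INTERFACE

Orientations are given as a unit quaternion [w, x, y, z].
In Python, from station import arm gives the robot as it stands.
- The arm moves only by the tool drive_tool, never from a script. Its arguments are lists of equal length, an entry for each row: "translation": the shift along the tool's x, y, z in cm, a list of three; "spin": the turn about the tool's z in rad; "claw": the closure, from 0 (fully open) to 1 (shut). In form: {"translation": [[tx, ty, tz], ...], "spin": [spin, ...], "claw": [claw, ...]}. A call has 1 to 5 rows; each row is the pose to reach, as a shift and turn from the pose commanded when the call began, along the tool's axes at that moment; what a row does not reach only later rows make up. A row lasts 1/10 s, in which the tool goes at most 50 mm and 8.59 degrees, less where a joint would pass 70% of its speed; a pose out of reach is approached as far as the arm can. A call with a gripper value outside its range is refused whole. The fingers move at their own pace and stop on an object; "newtons" is the grip in N (left out, the last holds). Time passes only in rows, so rows that repeat a pose let the fingers close. It gives the time, the measured TCP pose, the force and the opening at its end, in the units of the state.
- arm.sense(): the state, without advancing time (a new reading comes with each control period).
- arm.camera(name): name is "scene" or "top"; returns the picture (420x560x3 uint8, red, green, blue); there is no depth.
- arm.camera_params(name): a dict with "fx", "fy", "cx", "cy" (pixels), "dist_coeffs" ([k1, k2, p1, p2, k3] as OpenCV has them; the pictures are not rectified), "R" (3x3) and "t" (3): a world point X has camera coordinates R X + t. Camera axes: x right, y down, z forward; pixel columns grow to the right and rows downward; lengths in m; the calibration is good to about 2 mm. A picture is of the moment at which its call begins. camera_params takes no time and is no camera call.
- arm.close_job(): hands the job in, once; it reports no verdict.
The state is a dict: "clock": time; "qpos": joint angles; "joint_vel": joint speeds; "effort": joint torques, N m; "eef_pos": TCP position; "tool_rot": TCP orientation; "force": force on the tool from outside, world axes, zero at the start; "torque": the same for the moment, N m; "width": finger opening in m.
Only numpy, scipy, OpenCV 4.12 (cv2) and the standard library are available. Lean on these libraries where they do the work, as an engineer would, in place of code of your own. Each camera call takes 0.05 s, during which the arm holds its last target.

## Working session

There is one attempt and no reset: what is moved stays moved. The work goes in short steps, Python scripts to look and compute and a tool call to move; the robot and the scene stay as the last step left them, time stands still between calls to the robot, and variables do not carry over. Pictures are saved under pics/ and viewed, and the job is handed in when it is done.

Besides the shell and the picture viewer there is one more tool, called as name(argument=value, ...), one argument or row to a line, values as JSON. drive_tool: Moves the arm, as the interface text tells. Its arguments: {"type":"object","properties":{"translation":{"type":"array"},"spin":{"type":"array"},"claw":{"type":"array"},"newtons":{"type":"number"}},"required":["translation","spin","claw"]}

```bash
mkdir -p pics; python3 - <<'E'
from station import arm
import cv2
s=arm.sense();print(s)
for n in("scene","top"):
    im=arm.camera(n);cv2.imwrite(f"pics/{n}0.png",im[:,:,::-1])
    print(n,arm.camera_params(n))
E
```

```text
{'clock': 0.0, 'qpos': array([ 1.16760034e+00,  1.31182180e-01,  1.48929788e+00, -8.46190412e-06,
        1.52301249e+00, -8.54204437e-02]), 'joint_vel': array([-5.22263120e-04,  8.11832189e-04,  2.63745275e-05, -1.18407656e-03,
       -1.50703809e-03,  3.34478457e-04]), 'effort': array([ 2.15702428e-03, -5.69371819e+01, -5.00572193e+01,  3.23743125e-04,
        1.38233797e-02,  4.63595200e-05]), 'eef_pos': array([0.1872437 , 0.56944091, 0.23022168]), 'tool_rot': array([-2.25677437e-04,  1.58219813e-01,  9.87403458e-01, -9.22759649e-04]), 'force': array([ 0.84598469, -0.18027039, -0.78867311]), 'torque': array([ 0.0023644 , -0.00407032, -0.0052455 ]), 'width': 0.08524217898051041}
scene {'fx': 419.77619263227666, 'fy': 419.77619263227666, 'cx': 273.80542160544206, 'cy': 209.2732676603736, 'dist_coeffs': array([-0.01866257,  0.        ,  0.        ,  0.        ,  0.        ]), 'R': array([[ 0.61048728,  0.79199311, -0.00722462],
       [ 0.67016494, -0.52139773, -0.52822662],
       [-0.42211874,  0.31763395, -0.8490727 ]]), 't': array([-0.38372036, -0.27534944,  1.65479335])}
top {'fx': 435.4742187580575, 'fy': 435.4742187580575, 'cx': 280.35974794473714, 'cy': 210.20089915377812, 'dist_coeffs': array([-0.04244818,  0.        ,  0.        ,  0.        ,  0.        ]), 'R': array([[-0.03581937, -0.99934824, -0.00448059],
       [-0.97700748,  0.03596083, -0.21015042],
       [ 0.21017458, -0.00314988, -0.9776588 ]]), 't': array([0.11664488, 0.53757151, 1.15614809])}
```

View pics/scene0.png

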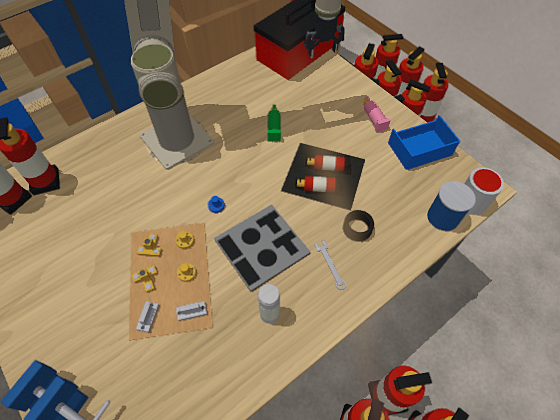

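View pics/top0.png

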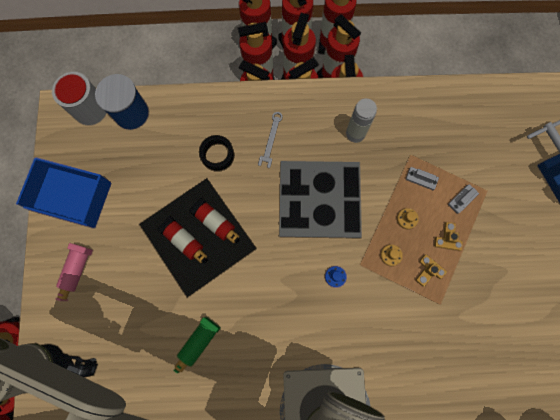

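Enlarging the working areas of the top view to measure from them.

```bash
cat > h.py <<'E'
import numpy as np,cv2
from station import arm
P={n:arm.camera_params(n) for n in("scene","top")}
def ray(n,px):
    p=P[n];K=np.array([[p['fx'],0,p['cx']],[0,p['fy'],p['cy']],[0,0,1]])
    u=cv2.undistortPoints(np.array(px,float).reshape(-1,1,2),K,p['dist_coeffs']).reshape(-1,2)
    d=np.c_[u,np.ones(len(u))]@p['R'];c=-p['R'].T@p['t'];return c,d
def plane(n,px,z):
    c,d=ray(n,px);return c+d*((z-c[2])/d[:,2])[:,None]
def proj(n,X):
    p=P[n];K=np.array([[p['fx'],0,p['cx']],[0,p['fy'],p['cy']],[0,0,1]])
    return cv2.projectPoints(np.array(X,float).reshape(-1,1,3),cv2.Rodrigues(p['R'])[0],p['t'],K,p['dist_coeffs'])[0].reshape(-1,2)
def crop(im,x0,y0,x1,y1,s,name):
    c=cv2.resize(im[y0:y1,x0:x1],None,fx=s,fy=s,interpolation=cv2.INTER_CUBIC);cv2.imwrite('pics/'+name,c)
E
python3 - <<'E'
import cv2
from h import crop
a=cv2.imread('pics/top0.png');b=cv2.imread('pics/scene0.png')
crop(a,270,150,490,305,3.6,'c1.png');crop(a,130,170,270,305,4.4,'c2.png')
crop(b,120,200,320,345,4,'c3.png')
E
```

```text
(no output)
```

View pics/c1.png

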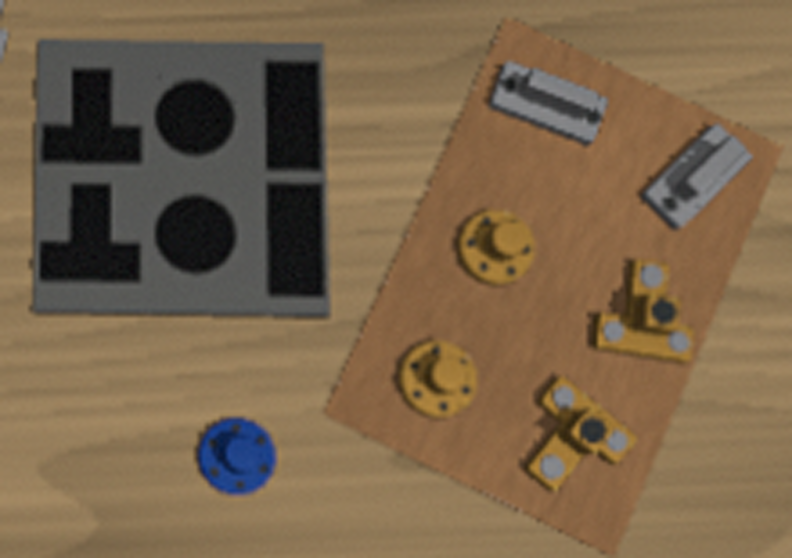

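View pics/c2.png

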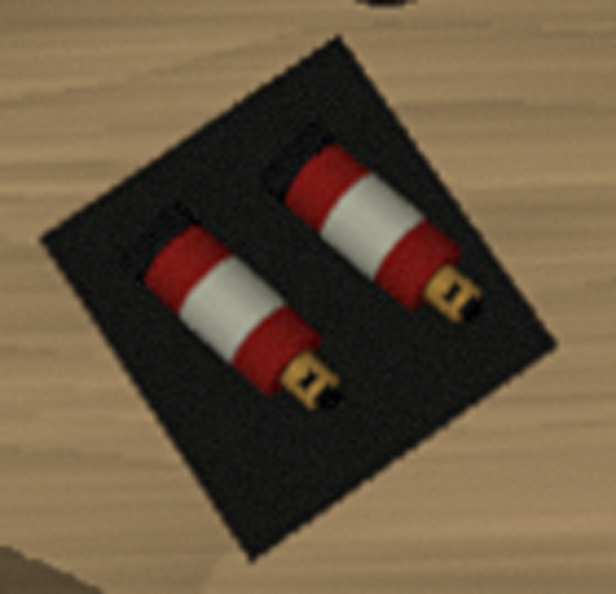

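View pics/c3.png

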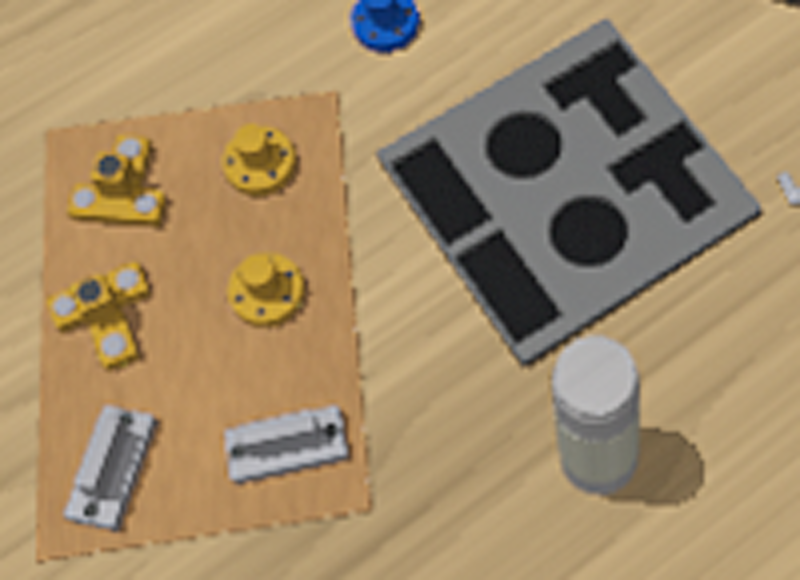

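```bash
cat > m1.py <<'E'
from h import *
a=cv2.imread('pics/top0.png');b=cv2.imread('pics/scene0.png')
def blob(im,seed,kind,r=3.5):
    # weighted centroid of the blob around seed
    f=im.astype(float);x,y=seed
    yy,xx=np.mgrid[:im.shape[0],:im.shape[1]]
    for _ in range(4):
        w=((xx-x)**2+(yy-y)**2<r*r)
        sat=f.max(2)-f.min(2)
        v=(sat if kind!='dark' else f.sum(2)/3)
        lo,hi=v[w].min(),v[w].max();ww=w*np.clip((lo+hi)/2-v,0,None)
        x,y=(ww*xx).sum()/ww.sum(),(ww*yy).sum()/ww.sum()
    return x,y
T=lambda p:(270+p[0]/3.6-.36,150+p[1]/3.6-.36)
S=lambda p:(120+p[0]/4-.38,200+p[1]/4-.38)
L={'vA':[((663,312),(90,291),'dark',.053),((652,275),(114,344),'g',.019),((614,330),(128,278),'g',.019),((680,342),(63,305),'g',.019)],
'vB':[((592,430),(110,165),'dark',.053),((552,466),(131,149),'g',.019),((564,397),(146,203),'g',.019),((618,440),(84,198),'g',.019)],
'bA':[((510,84),(238,452),'dark',.019),((594,117),(328,430),'dark',.019)],
'bB':[((669,204),(92,510),'dark',.019),((744,152),(126,420),'dark',.019)]}
for k,l in L.items():
    for t,s,kd,z in l:
        pt=blob(a,T(t),kd);ps=blob(b,S(s),kd)
        print(k,np.round(pt,1),np.round(T(t),1),np.round(ps,1),np.round(S(s),1),'top',plane('top',[pt],z)[0].round(4),'scene',plane('scene',[ps],z)[0].round(4))
E
cat > m2.py <<'E'
from h import *
a=cv2.imread('pics/top0.png');b=cv2.imread('pics/scene0.png')
for n,im,roi in(('top',a,(275,155,485,300)),('scene',b,(130,205,312,335))):
    x0,y0,x1,y1=roi;hsv=cv2.cvtColor(im,cv2.COLOR_BGR2HSV)
    m=(hsv[...,0]>17)&(hsv[...,0]<30)&(hsv[...,1]>150)
    m=m.astype(np.uint8);k=np.zeros_like(m);k[y0:y1,x0:x1]=m[y0:y1,x0:x1]
    k=cv2.morphologyEx(k,cv2.MORPH_CLOSE,np.ones((3,3)))
    for c in cv2.findContours(k,0,1)[0]:
        if cv2.contourArea(c)>60:
            h=cv2.convexHull(c);M=cv2.moments(h);p=(M['m10']/M['m00'],M['m01']/M['m00'])
            (cx,cy),r=cv2.minEnclosingCircle(h)
            print(n,'brass',np.round(p,1),M['m00'],round(r,1),np.round((cx,cy),1),plane(n,[p],.011)[0].round(4),plane(n,[(cx,cy)],.011)[0].round(4))
    g=im.max(2)<45
    k=np.zeros_like(m);k[y0:y1,x0:x1]=g[y0:y1,x0:x1]
    for c in cv2.findContours(k,0,1)[0]:
        if cv2.contourArea(c)>80:
            M=cv2.moments(c);p=(M['m10']/M['m00'],M['m01']/M['m00']);W=plane(n,c.reshape(-1,2).astype(float),.014)
            r=cv2.minAreaRect((W[:,:2]*1000).astype(np.float32))
            print(n,'pocket',np.round(p,1),M['m00'],plane(n,[p],.014)[0].round(4),'rect',np.round(r[0],1),np.round(r[1],1),round(r[2],1))
E
python3 m1.py; python3 m2.py
```

```text
vA [453.8 236. ] [453.8 236.3] [141.9 272.3] [142.1 272.4] top [ 0.4515 -0.3814  0.053 ] scene [ 0.4501 -0.3786  0.053 ]
vA [450.4 226.1] [450.8 226. ] [148.  285.8] [148.1 285.6] top [ 0.485  -0.3888  0.019 ] scene [ 0.4836 -0.3857  0.019 ]
vA [440.  241.5] [440.2 241.3] [151.3 269.4] [151.6 269.1] top [ 0.4421 -0.3537  0.019 ] scene [ 0.4405 -0.3502  0.019 ]
vA [457.9 244.3] [458.5 244.6] [135.6 276. ] [135.4 275.9] top [ 0.4319 -0.4044  0.019 ] scene [ 0.4302 -0.4009  0.019 ]
vB [434.2 269.2] [434.1 269.1] [146.8 240.8] [147.1 240.9] top [ 0.3624 -0.3168  0.053 ] scene [ 0.3612 -0.3132  0.053 ]
vB [422.8 279.3] [423.  279.1] [152.  236.6] [152.4 236.9] top [ 0.3378 -0.2936  0.019 ] scene [ 0.3367 -0.2903  0.019 ]
vB [426.1 260. ] [426.3 259.9] [155.8 250.4] [156.1 250.4] top [ 0.391  -0.3083  0.019 ] scene [ 0.39   -0.3053  0.019 ]
vB [441.  272.1] [441.3 271.9] [140.5 249.1] [140.6 249.1] top [ 0.3556 -0.3471  0.019 ] scene [ 0.3547 -0.3433  0.019 ]
bA [412.4 173. ] [411.3 173. ] [180.2 312.2] [179.1 312.6] top [ 0.6472 -0.2948  0.019 ] scene [ 0.6185 -0.3493  0.019 ]
bA [433.2 1
[... 1585 characters left out ...]
11 ] [ 0.3576 -0.3149  0.011 ]
scene brass [184.4 239.6] 237.5 9.1 [184.2 239.5] [ 0.4087 -0.2092  0.011 ] [ 0.4081 -0.2093  0.011 ]
scene pocket [246.9 271.2] 289.5 [ 0.6313 -0.1105  0.014 ] rect [ 630.1 -110.5] [40.3 87.8] 87.0
scene pocket [266.7 257.5] 210.5 [ 0.6318 -0.0315  0.014 ] rect [632.  -30.6] [58.8 53.7] 52.2
scene pocket [230.1 247.6] 258.5 [ 0.5287 -0.1053  0.014 ] rect [ 527.4 -105.3] [40.3 87. ] 87.2
scene pocket [286.1 242.2] 231.5 [0.6266 0.0534 0.014 ] rect [635.   53.5] [74.1 75.6] 88.2
scene pocket [250.5 235.9] 192.0 [ 0.5348 -0.0263  0.014 ] rect [534.8 -26.5] [57.6 53.2] 52.2
scene pocket [269.8 221.6] 201.5 [0.5305 0.0583 0.014 ] rect [538.8  58.1] [74.3 74. ] 87.4
```

All six fittings are present: 2 valves, 2 caps and 2 brackets.

Things that could be mistaken for a target, with top-view pixels:
- **Caps:** brass at (391,255) and (407,218) are mine. The blue one at (336,277) is a look-alike to leave.
- **Extinguishers:** red at (184,241) and (217,222), lying on the mat, are mine. Green (197,345) and pink (72,271) are look-alikes to leave. The red ones standing off the bench are background.
- **Valves:** (448,238) and (430,270).
- **Brackets:** (423,177) and (465,198).

The crops c1 and c2 confirm these choices. Next I'll write the move planner.

```bash
cat > plan.py <<'E'
import sys,numpy as np
from station import arm
from scipy.spatial.transform import Rotation as Ro
def st():
    s=arm.sense();q=s['tool_rot'];R=Ro.from_quat([q[1],q[2],q[3],q[0]]).as_matrix();return s,R
def go(xyz,jaw=None,half=True):
    """jaw: world angle deg of tool y (mod 180)"""
    s,R=st();d=R.T@(np.array(xyz)-s['eef_pos'])*100
    ja=np.degrees(np.arctan2(R[1,1],R[0,1]))
    out=[]
    if jaw is not None:
        q=s['qpos'];dq1=np.arctan2(xyz[1],xyz[0])-np.arctan2(s['eef_pos'][1],s['eef_pos'][0])
        for k in (-360,-180,0,180,360):
            if not half and k%360: continue
            sp=np.radians(-(jaw+k-ja));q6=q[5]+dq1+sp
            if abs(q6)<2.6: out.append((round(sp,3),'q6',round(q6,2)))
    print('t',round(s['clock'],2),'pos',s['eef_pos'].round(4),'jaw',round(ja,2),'w',round(s['width'],4),'F',s['force'].round(1),'\n -> trans',d.round(2),out)
if __name__=='__main__':
    for a in sys.argv[1:]:
        v=[float(x) for x in a.split(',')];go(v[:3],v[3] if len(v)>3 else None,len(v)<5)
E
python3 plan.py 0.45,0.15,0.2,-11.7 0.4508,-0.38,0.12,-11.7 .4508,-.38,.12,78.3
```

```text
t 0.1 pos [0.1873 0.5695 0.2303] jaw 71.79 w 0.0855 F [-0.8 -0.1 -0.3] 
 -> trans [-38.07 -31.63   3.08] [(np.float64(1.457), 'q6', np.float64(0.44))]
t 0.1 pos [0.1873 0.5695 0.2303] jaw 71.79 w 0.0855 F [-0.8 -0.1 -0.3] 
 -> trans [-54.71 -81.94  11.16] [(np.float64(4.599), 'q6', np.float64(2.56)), (np.float64(1.457), 'q6', np.float64(-0.58))]
t 0.1 pos [0.1873 0.5695 0.2303] jaw 71.79 w 0.0855 F [-0.8 -0.1 -0.3] 
 -> trans [-54.71 -81.94  11.16] [(np.float64(3.028), 'q6', np.float64(0.99)), (np.float64(-0.114), 'q6', np.float64(-2.15))]
```

drive_tool(
  translation=[
    [-38, -31.5, 3],
    [-38, -31.5, 3],
    [-38, -31.5, 3],
    [-38, -31.5, 3],
    [-38, -31.5, 3],
  ],
  spin=[0.15, 0.3, 0.45, 0.6, 0.75],
  claw=[0, 0, 0, 0, 0],
  newtons=40,
)

```text
clock: 0.6
eef_pos: [0.3206, 0.3568, 0.2156]
tool_rot: [-0.0, 0.511, 0.859, -0.0]
force: [0.6, 0.4, 0.0]
width: 0.0856
```

```bash
python3 plan.py 0.4508,-0.38,0.12,-11.7 0.45,0,.2
```

```text
t 0.6 pos [0.3206 0.3568 0.2156] jaw 28.5 w 0.0856 F [0.6 0.4 0. ] 
 -> trans [-70.96 -23.71   9.58] [(np.float64(3.843), 'q6', np.float64(2.54)), (np.float64(0.702), 'q6', np.float64(-0.6))]
t 0.6 pos [0.3206 0.3568 0.2156] jaw 28.5 w 0.0856 F [0.6 0.4 0. ] 
 -> trans [-37.53  -5.65   1.57] []
```

drive_tool(
  translation=[
    [-38, -6, 2],
    [-38, -6, 2],
    [-38, -6, 2],
    [-38, -6, 2],
    [-38, -6, 2],
  ],
  spin=[0.15, 0.3, 0.45, 0.6, 0.7],
  claw=[0, 0, 0, 0, 0],
)

```text
clock: 1.1
eef_pos: [0.405, 0.1219, 0.2029]
tool_rot: [0.0, 0.775, 0.632, 0.0]
force: [0.6, 0.6, 0.4]
width: 0.0856
```

```bash
python3 plan.py 0.4508,-0.38,0.12,-11.7
```

```text
t 1.1 pos [0.405  0.1219 0.2029] jaw -11.61 w 0.0856 F [0.6 0.6 0.4] 
 -> trans [-48.24  14.59   8.28] [(np.float64(3.143), 'q6', np.float64(2.52)), (np.float64(0.002), 'q6', np.float64(-0.62))]
```

drive_tool(
  translation=[
    [-48.2, 14.6, 4],
    [-48.2, 14.6, 6],
    [-48.2, 14.6, 8.3],
    [-48.2, 14.6, 8.3],
    [-48.2, 14.6, 8.3],
  ],
  spin=[0, 0, 0, 0, 0],
  claw=[0, 0, 0, 0, 0],
)

```text
clock: 1.6
eef_pos: [0.4285, -0.1241, 0.166]
tool_rot: [0.0, 0.773, 0.634, 0.0]
force: [1.2, 0.1, -0.1]
width: 0.0852
```

```bash
python3 plan.py 0.4508,-0.38,0.12,-11.7
```

```text
t 1.6 pos [ 0.4285 -0.1241  0.166 ] jaw -11.3 w 0.0852 F [ 1.2  0.1 -0.1] 
 -> trans [-24.65   7.2    4.6 ] [(np.float64(3.149), 'q6', np.float64(2.53)), (np.float64(0.007), 'q6', np.float64(-0.61))]
```

drive_tool(
  translation=[
    [-24.6, 7.2, 4.6],
    [-24.6, 7.2, 4.6],
    [-24.6, 7.2, 4.6],
    [-24.6, 7.2, 4.6],
    [-24.6, 7.2, 4.6],
  ],
  spin=[0, 0, 0, 0, 0],
  claw=[0, 0, 0, 0, 0],
)

```text
clock: 2.1
eef_pos: [0.45, -0.3692, 0.1214]
tool_rot: [-0.0, 0.773, 0.634, 0.0]
force: [0.9, 0.4, 0.9]
width: 0.0855
```

```bash
python3 plan.py 0.4508,-0.38,0.026,-11.7
python3 - <<'E'
from h import *
for n,r in(('scene',(60,180,260,330)),('top',(380,150,560,300))):
    im=arm.camera(n);crop(im[:,:,::-1],*r,3.2,f'a1{n}.png')
E
```

```text
t 2.1 pos [ 0.45   -0.3692  0.1214] jaw -11.31 w 0.0855 F [0.9 0.4 0.9] 
 -> trans [-1.05  0.29  9.54] [(np.float64(3.148), 'q6', np.float64(2.56)), (np.float64(0.007), 'q6', np.float64(-0.58))]
```

View pics/a1scene.png

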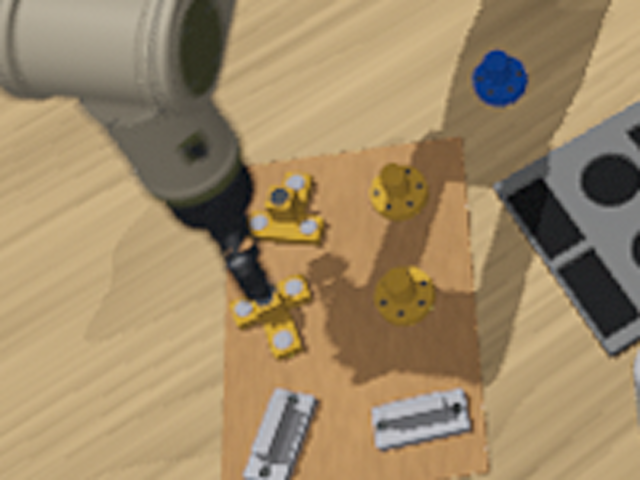

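View pics/a1top.png

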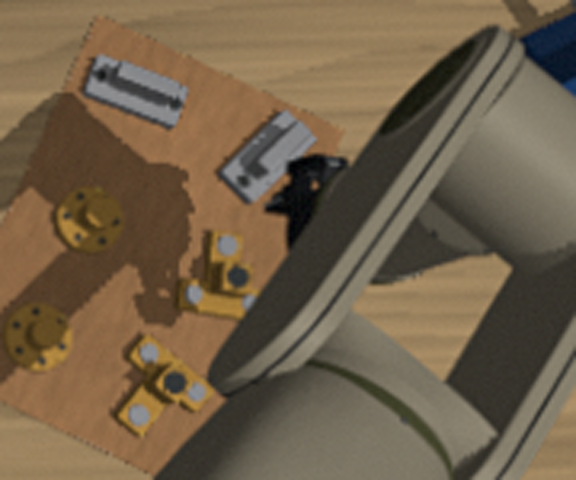

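The arm hides most of valve A, but nothing has moved: neck at about (275,278) in the top crop. I'm descending to grasp it.

drive_tool(
  translation=[
    [-1.05, 0.3, 2],
    [-1.05, 0.3, 5],
    [-1.05, 0.3, 9.5],
    [-1.05, 0.3, 9.5],
    [-1.05, 0.3, 9.5],
  ],
  spin=[0.007, 0.007, 0.007, 0.007, 0.007],
  claw=[0, 0, 0, 0, 0.6],
)

```text
clock: 2.7
eef_pos: [0.4505, -0.3769, 0.0265]
tool_rot: [-0.002, 0.775, 0.632, -0.0]
force: [-0.5, 0.3, 0.4]
width: 0.0734
```

drive_tool(
  translation=[
    [0, 0, 0],
    [0, 0, 0],
    [0, 0, 0],
    [0, 0, 0],
    [0, 0, 0],
  ],
  spin=[0, 0, 0, 0, 0],
  claw=[1, 1, 1, 1, 1],
)

```text
clock: 3.2
eef_pos: [0.4526, -0.3792, 0.0295]
tool_rot: [0.002, 0.775, 0.631, 0.0]
force: [-0.9, 1.2, 6.8]
width: 0.0255
```

```bash
python3 plan.py 0.4508,-0.38,0.022,-11.7
```

```text
t 3.2 pos [ 0.4526 -0.3792  0.0295] jaw -11.68 w 0.0255 F [-0.9  1.2  6.8] 
 -> trans [-0.11 -0.16  0.75] [(np.float64(3.142), 'q6', np.float64(2.56)), (np.float64(0.0), 'q6', np.float64(-0.58))]
```

drive_tool(
  translation=[
    [0, 0, -0.3],
    [0, 0, -0.3],
    [0, 0, -0.3],
    [0, 0, -0.3],
    [0, 0, -0.3],
  ],
  spin=[0, 0, 0.15, 0.3, 0.45],
  claw=[0, 0, 0, 0, 0],
)

```text
clock: 3.7
eef_pos: [0.4513, -0.378, 0.0302]
tool_rot: [-0.0, 0.898, 0.44, -0.0]
force: [0.2, -0.3, -0.5]
width: 0.0855
```

drive_tool(
  translation=[
    [0, 0, 0],
    [0, 0, 0],
    [0, 0, 0],
    [0, 0, 0],
    [0, 0, 0],
  ],
  spin=[0.15, 0.3, 0.45, 0.6, 0.75],
  claw=[0, 0, 0, 0, 0],
)

```text
clock: 4.2
eef_pos: [0.4513, -0.378, 0.0302]
tool_rot: [-0.0, 0.997, 0.08, -0.0]
force: [-0.6, -0.3, 0.8]
width: 0.0857
```

drive_tool(
  translation=[
    [0, 0, 0],
    [0, 0, 0],
    [0, 0, 0],
    [0, 0, 0],
    [0, 0, 0],
  ],
  spin=[0.15, 0.3, 0.371, 0.371, 0.371],
  claw=[0, 0, 0, 0, 0],
)

```text
clock: 4.7
eef_pos: [0.4513, -0.3781, 0.0302]
tool_rot: [-0.0, 0.995, -0.101, -0.0]
force: [-0.6, 0.6, 0.2]
width: 0.085
```

```bash
python3 plan.py 0.4526,-0.38,0.028,78.3; python3 -c "
from h import *
im=arm.camera('scene');crop(im[:,:,::-1],60,180,260,330,3.2,'a2scene.png')"
```

```text
t 4.7 pos [ 0.4513 -0.3781  0.0302] jaw -101.56 w 0.085 F [-0.6  0.6  0.2] 
 -> trans [0.17 0.16 0.22] [(np.float64(0.002), 'q6', np.float64(0.99)), (np.float64(-3.139), 'q6', np.float64(-2.15))]
```

View pics/a2scene.png

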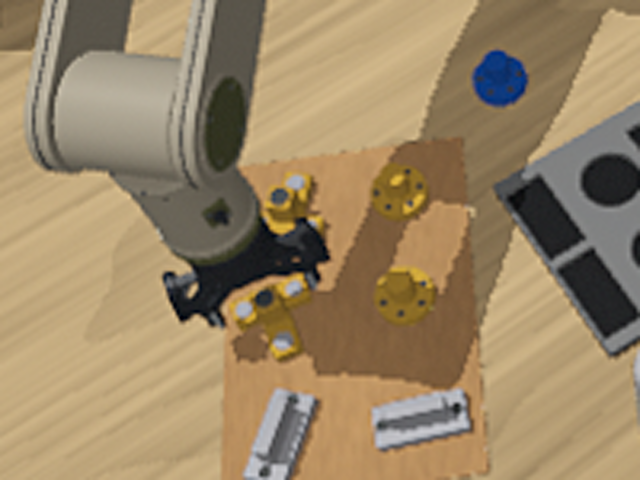

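drive_tool(
  translation=[
    [0, 0, 0.2],
    [0, 0, 0.2],
    [0, 0, 0.2],
    [0, 0, 0.2],
    [0, 0, 0.2],
  ],
  spin=[0, 0, 0, 0, 0],
  claw=[1, 1, 1, 1, 1],
)

```text
clock: 5.25
eef_pos: [0.4515, -0.3782, 0.0284]
tool_rot: [0.0, 0.995, -0.102, 0.0]
force: [0.2, -0.3, 1.4]
width: 0.0251
```

```bash
python3 plan.py 0.5296,0.0578,0.15,87.1; sed -i "s/'F',s/'q6',round(s['qpos'][5],2),'F',s/" plan.py
```

```text
t 5.25 pos [ 0.4515 -0.3782  0.0284] jaw -101.69 w 0.0251 F [ 0.2 -0.3  1.4] 
 -> trans [ -1.18 -44.28 -12.16] [(np.float64(-0.153), 'q6', np.float64(1.64)), (np.float64(-3.295), 'q6', np.float64(-1.5))]
```

drive_tool(
  translation=[
    [0, 0, -5],
    [0, 0, -8],
    [-0.3, -10, -8],
    [-0.6, -20, -8],
    [-0.6, -20, -8],
  ],
  spin=[0, 0, 0, -0.07, -0.153],
  claw=[1, 1, 1, 1, 1],
)

```text
clock: 5.75
eef_pos: [0.4769, -0.2288, 0.1078]
tool_rot: [-0.0, 1.0, -0.025, -0.0]
force: [1.2, 0.1, -3.3]
width: 0.0254
```

```bash
python3 plan.py 0.5296,0.0578,0.07,87.1
```

```text
t 5.75 pos [ 0.4769 -0.2288  0.1078] jaw -92.85 w 0.0254 q6 1.08 F [ 1.2  0.1 -3.3] 
 -> trans [  3.84 -28.88   3.8 ] [(np.float64(0.001), 'q6', np.float64(1.63)), (np.float64(-3.141), 'q6', np.float64(-1.51))]
```

drive_tool(
  translation=[
    [3.85, -28.9, 0],
    [3.85, -28.9, 0],
    [3.85, -28.9, 0],
    [3.85, -28.9, 0],
    [3.85, -28.9, 0],
  ],
  spin=[0, 0, 0, 0, 0],
  claw=[1, 1, 1, 1, 1],
)

```text
clock: 6.25
eef_pos: [0.5224, 0.0175, 0.1077]
tool_rot: [-0.0, 1.0, -0.026, -0.0]
force: [1.1, 0.0, -4.6]
width: 0.0253
```

drive_tool(
  translation=[
    [0, -5.2, 2],
    [0, -5.2, 4],
    [0, -5.2, 4],
    [0, -5.2, 4],
    [0, -5.2, 4],
  ],
  spin=[0, 0, 0, 0, 0],
  claw=[1, 1, 1, 1, 1],
)

```text
clock: 6.75
eef_pos: [0.5263, 0.0663, 0.0693]
tool_rot: [0.0, 1.0, -0.026, 0.001]
force: [0.6, -0.5, -4.0]
width: 0.0254
```

```bash
python3 plan.py 0.5296,0.0578,0.07,87.1;python3 -c "
from h import *
im=arm.camera('scene');cv2.imwrite('pics/v1s.png',im[:,:,::-1]);crop(im[:,:,::-1],200,190,320,290,5,'a3scene.png')
im=arm.camera('top');cv2.imwrite('pics/v1t.png',im[:,:,::-1]);crop(im[:,:,::-1],260,140,380,260,5,'a3top.png')"
```

```text
t 6.75 pos [0.5263 0.0663 0.0693] jaw -93.01 w 0.0254 q6 1.65 F [ 0.6 -0.5 -4. ] 
 -> trans [ 0.37  0.83 -0.07] [(np.float64(-0.002), 'q6', np.float64(1.63)), (np.float64(-3.143), 'q6', np.float64(-1.51))]
```

View pics/a3scene.png

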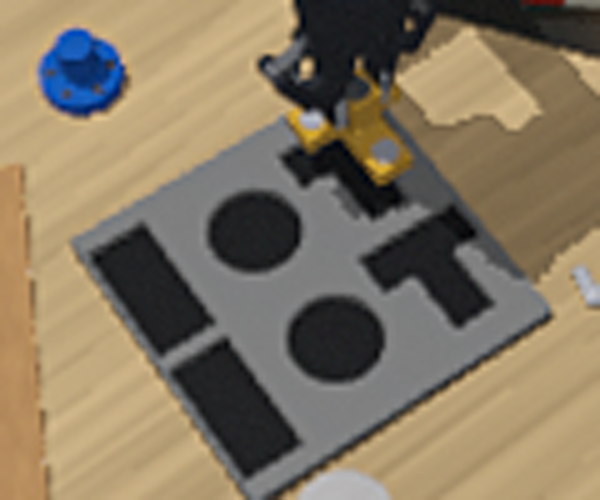

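View pics/a3top.png

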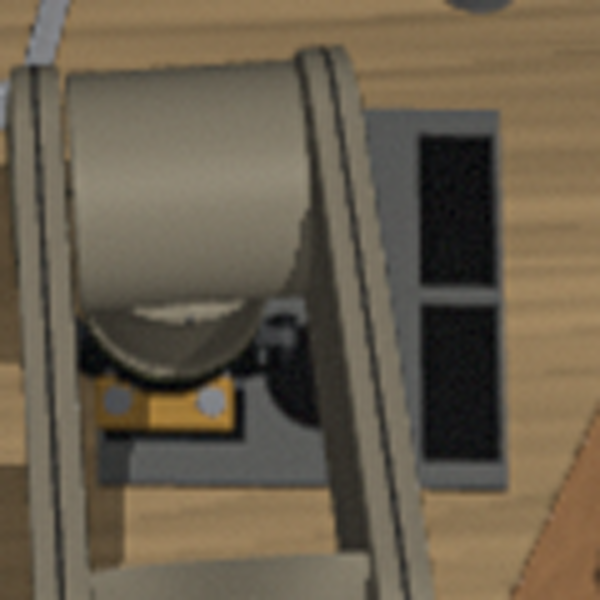

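```bash
cat > m3.py <<'E'
from m1 import blob
from h import *
E
sed -i 's/^for k,l in L/if __name__=="__main__":\n  for k,l in L/; ' m1.py; python3 - <<'E'
import re
s=open('m1.py').read();i=s.index('if __name__');open('m1.py','w').write(s[:i])
E
python3 - <<'E'
from m1 import *
t=cv2.imread('pics/v1t.png');s=cv2.imread('pics/v1s.png')
z=.0693-.0254+.016
th=np.radians(-2.9);X=np.array([np.cos(th),np.sin(th)]);Y=np.array([-X[1],X[0]])
for n,im,q,o in(('top',t,(260+118/5-.4,140+400/5-.4),(-15,26)),('top',t,(260+211/5-.4,140+402/5-.4),(-15,-26)),('scene',s,(200+312/5-.4,190+120/5-.4),(-15,-26)),('scene',s,(200+385/5-.4,190+150/5-.4),(34.3,0))):
    p=blob(im,q,'g',3);w=plane(n,[p],z)[0,:2]
    print(n,np.round(q,1),np.round(p,1),w.round(4),'origin',(w-(X*o[0]+Y*o[1])/1000).round(4))
E
```

```text
top [283.2 219.6] [283.  219.7] [0.5138 0.0906] origin [0.5275 0.0639]
top [301.8 220. ] [301.9 219.8] [0.5117 0.0385] origin [0.528  0.0637]
scene [262.  213.6] [262.4 212. ] [0.5075 0.0458] origin [0.5238 0.0711]
scene [276.6 219.6] [276.6 219.7] [0.56  0.065] origin [0.5258 0.0667]
```

drive_tool(
  translation=[
    [0.32, 0.72, 0.5],
    [0.32, 0.72, 2],
    [0.32, 0.72, 3],
    [0.32, 0.72, 3.5],
    [0.32, 0.72, 3.8],
  ],
  spin=[0, 0, 0, 0, 0],
  claw=[1, 1, 1, 1, 1],
)

```text
clock: 7.35
eef_pos: [0.5273, 0.0599, 0.0294]
tool_rot: [0.0, 1.0, -0.026, -0.001]
force: [-12.1, -0.2, 18.5]
width: 0.0251
```

drive_tool(
  translation=[
    [-0.15, 0, 0],
    [-0.15, 0, 0],
    [-0.15, 0, 0],
    [-0.15, 0, -3],
    [-0.15, 0, -8],
  ],
  spin=[0, 0, 0, 0, 0],
  claw=[0.5, 0.3, 0.3, 0.3, 0],
)

```text
clock: 7.85
eef_pos: [0.5239, 0.0601, 0.1075]
tool_rot: [0.0, 1.0, -0.026, -0.004]
force: [0.4, 0.2, 0.2]
width: 0.0726
```

```bash
python3 plan.py .3618,-.315,.1,47.2 .363,-.315,.1,137.2
```

```text
t 7.85 pos [0.5239 0.0601 0.1075] jaw -92.93 w 0.0726 q6 1.64 F [0.4 0.2 0.2] 
 -> trans [-14.27  38.29   0.88] [(np.float64(0.696), 'q6', np.float64(1.5)), (np.float64(-2.446), 'q6', np.float64(-1.64))]
t 7.85 pos [0.5239 0.0601 0.1075] jaw -92.93 w 0.0726 q6 1.64 F [0.4 0.2 0.2] 
 -> trans [-14.15  38.28   0.88] [(np.float64(-0.875), 'q6', np.float64(-0.06))]
```

drive_tool(
  translation=[
    [-14.1, 38.1, 0.5],
    [-14.1, 38.1, 0.5],
    [-14.1, 38.1, 0.5],
    [-14.1, 38.1, 0.5],
    [-14.1, 38.1, 0.5],
  ],
  spin=[-0.15, -0.3, -0.45, -0.6, -0.75],
  claw=[0, 0, 0, 0, 0],
)

```text
clock: 8.35
eef_pos: [0.4407, -0.1441, 0.1084]
tool_rot: [0.001, 0.953, 0.302, 0.001]
force: [0.5, 0.0, -0.1]
width: 0.0857
```

```bash
python3 plan.py .3635,-.3135,.1,137.2
```

```text
t 8.35 pos [ 0.4407 -0.1441  0.1084] jaw -54.83 w 0.0857 q6 0.53 F [ 0.5  0.  -0.1] 
 -> trans [-16.07   9.39   0.84] [(np.float64(-0.21), 'q6', np.float64(-0.08))]
```

drive_tool(
  translation=[
    [-13.5, 8, 0.8],
    [-13.5, 8, 0.8],
    [-13.5, 8, 0.8],
    [-13.5, 8, 0.8],
    [-13.5, 8, 0.8],
  ],
  spin=[-0.12, -0.12, -0.12, -0.12, -0.12],
  claw=[0, 0, 0, 0, 0],
)

```text
clock: 8.85
eef_pos: [0.3755, -0.2869, 0.1]
tool_rot: [0.0, 0.935, 0.354, 0.0]
force: [-0.1, -0.2, 0.1]
width: 0.0855
```

```bash
python3 plan.py .3635,-.3135,.028,137.2
```

```text
t 8.85 pos [ 0.3755 -0.2869  0.1   ] jaw -48.48 w 0.0855 q6 0.09 F [-0.1 -0.2  0.1] 
 -> trans [-2.66  1.19  7.2 ] [(np.float64(-0.099), 'q6', np.float64(-0.07))]
```

drive_tool(
  translation=[
    [-2.65, 1.2, 1],
    [-2.65, 1.2, 4],
    [-2.65, 1.2, 7.2],
    [-2.65, 1.2, 7.2],
    [-2.65, 1.2, 7.2],
  ],
  spin=[-0.099, -0.099, -0.099, -0.099, -0.099],
  claw=[0, 0, 0, 0, 0],
)

```text
clock: 9.35
eef_pos: [0.3646, -0.3105, 0.0278]
tool_rot: [-0.001, 0.915, 0.403, -0.0]
force: [-0.6, 0.8, 0.4]
width: 0.0855
```

drive_tool(
  translation=[
    [0, 0, 0],
    [0, 0, 0],
    [0, 0, 0],
    [0, 0, 0],
    [0, 0, 0],
  ],
  spin=[0, 0, 0, 0, 0],
  claw=[1, 1, 1, 1, 1],
)

```text
clock: 9.85
eef_pos: [0.3647, -0.3125, 0.0286]
tool_rot: [0.001, 0.916, 0.402, 0.0]
force: [-0.9, 1.8, 6.4]
width: 0.025
```

```bash
python3 plan.py .3635,-.3135,.028,137.2
```

```text
t 9.85 pos [ 0.3647 -0.3125  0.0286] jaw -42.62 w 0.025 q6 -0.07 F [-0.9  1.8  6.4] 
 -> trans [-0.16 -0.02  0.06] [(np.float64(0.003), 'q6', np.float64(-0.07))]
```

drive_tool(
  translation=[
    [0, 0, -0.2],
    [0, 0, -0.2],
    [0, 0, -0.2],
    [0, 0, -0.2],
    [0, 0, -0.2],
  ],
  spin=[0, 0, -0.15, -0.3, -0.45],
  claw=[0, 0, 0, 0, 0],
)

```text
clock: 10.35
eef_pos: [0.364, -0.3119, 0.0295]
tool_rot: [-0.0, 0.801, 0.598, -0.0]
force: [-1.0, 0.4, 0.0]
width: 0.0856
```

drive_tool(
  translation=[
    [0, 0, 0],
    [0, 0, 0],
    [0, 0, 0],
    [0, 0, 0],
    [0, 0, 0],
  ],
  spin=[-0.15, -0.3, -0.45, -0.6, -0.75],
  claw=[0, 0, 0, 0, 0],
)

```text
clock: 10.85
eef_pos: [0.364, -0.3119, 0.0295]
tool_rot: [-0.0, 0.526, 0.85, 0.0]
force: [-0.8, -0.3, 0.1]
width: 0.0852
```

drive_tool(
  translation=[
    [0, 0, 0],
    [0, 0, 0],
    [0, 0, 0],
    [0, 0, 0],
    [0, 0, 0.2],
  ],
  spin=[-0.15, -0.3, -0.371, -0.371, -0.371],
  claw=[0, 0, 0, 0, 0],
)

```text
clock: 11.35
eef_pos: [0.3643, -0.3121, 0.0278]
tool_rot: [0.0, 0.364, 0.931, -0.0]
force: [-0.2, 0.7, -0.2]
width: 0.0852
```

drive_tool(
  translation=[
    [0, 0, 0],
    [0, 0, 0],
    [0, 0, 0],
    [0, 0, 0],
    [0, 0, 0],
  ],
  spin=[0, 0, 0, 0, 0],
  claw=[1, 1, 1, 1, 1],
)

```text
clock: 11.85
eef_pos: [0.3644, -0.3122, 0.0279]
tool_rot: [0.0, 0.363, 0.932, -0.0]
force: [-0.7, 0.1, 4.3]
width: 0.0255
```

```bash
python3 plan.py .45,-.14,.1,87.1 .6262,.0535,.07,87.1
```

```text
t 11.85 pos [ 0.3644 -0.3122  0.0279] jaw 47.39 w 0.0255 q6 -1.64 F [-0.7  0.1  4.3] 
 -> trans [ 5.36 18.47 -7.21] [(np.float64(2.449), 'q6', np.float64(1.21)), (np.float64(-0.693), 'q6', np.float64(-1.93))]
t 11.85 pos [ 0.3644 -0.3122  0.0279] jaw 47.39 w 0.0255 q6 -1.64 F [-0.7  0.1  4.3] 
 -> trans [ 5.49 44.64 -4.21] [(np.float64(2.449), 'q6', np.float64(1.6)), (np.float64(-0.693), 'q6', np.float64(-1.54))]
```

drive_tool(
  translation=[
    [0, 0, -4],
    [0, 0, -7],
    [1, 5, -8],
    [2, 10, -8],
    [3, 15, -8],
  ],
  spin=[0, 0, 0.15, 0.3, 0.45],
  claw=[1, 1, 1, 1, 1],
)

```text
clock: 12.35
eef_pos: [0.4321, -0.2009, 0.1079]
tool_rot: [0.0, 0.54, 0.842, 0.0]
force: [0.6, -0.7, -3.1]
width: 0.0255
```

drive_tool(
  translation=[
    [0, 0, 0],
    [0, 0, 0],
    [0, 0, 0],
    [0, 0, 0],
    [0, 0, 0],
  ],
  spin=[0.15, 0.3, 0.45, 0.6, 0.75],
  claw=[1, 1, 1, 1, 1],
)

```text
clock: 12.85
eef_pos: [0.4311, -0.2014, 0.1068]
tool_rot: [-0.001, 0.81, 0.586, -0.0]
force: [-0.2, -0.4, -2.2]
width: 0.0253
```

drive_tool(
  translation=[
    [0, 0, 0],
    [0, 0, 0],
    [0, 0, 0],
    [0, 0, 0],
    [0, 0, 0],
  ],
  spin=[0.15, 0.3, 0.45, 0.6, 0.75],
  claw=[1, 1, 1, 1, 1],
)

```text
clock: 13.35
eef_pos: [0.4311, -0.2015, 0.1068]
tool_rot: [-0.001, 0.969, 0.248, -0.001]
force: [0.0, 0.8, -2.6]
width: 0.0254
```

```bash
python3 plan.py .628,.0545,.07,87.1
```

```text
t 13.35 pos [ 0.4311 -0.2015  0.1068] jaw -61.23 w 0.0254 q6 0.52 F [ 0.   0.8 -2.6] 
 -> trans [ 29.59 -12.96   3.67] [(np.float64(0.553), 'q6', np.float64(1.6)), (np.float64(-2.589), 'q6', np.float64(-1.54))]
```

drive_tool(
  translation=[
    [29.6, -13, 0],
    [29.6, -13, 0],
    [29.6, -13, 0],
    [29.6, -13, 0],
    [29.6, -13, 0],
  ],
  spin=[0.15, 0.3, 0.45, 0.499, 0.499],
  claw=[1, 1, 1, 1, 1],
)

```text
clock: 13.85
eef_pos: [0.5728, -0.0149, 0.1068]
tool_rot: [-0.0, 1.0, 0.003, -0.001]
force: [1.7, -0.0, -3.5]
width: 0.0253
```

drive_tool(
  translation=[
    [5.5, -4.5, 1],
    [5.5, -4.5, 2],
    [5.5, -4.5, 3],
    [5.5, -4.5, 3.7],
    [5.5, -4.5, 3.7],
  ],
  spin=[0, 0, 0, 0, 0],
  claw=[1, 1, 1, 1, 1],
)

```text
clock: 14.35
eef_pos: [0.6248, 0.0284, 0.0682]
tool_rot: [0.0, 1.0, 0.004, -0.002]
force: [0.1, -1.1, -4.1]
width: 0.0249
```

```bash
python3 plan.py .628,.0545,.07,87.1;python3 -c "
from h import *
im=arm.camera('scene');cv2.imwrite('pics/v2s.png',im[:,:,::-1]);crop(im[:,:,::-1],200,190,320,290,5,'a4scene.png')
im=arm.camera('top');cv2.imwrite('pics/v2t.png',im[:,:,::-1]);crop(im[:,:,::-1],260,140,380,260,5,'a4top.png')"
```

```text
t 14.35 pos [0.6248 0.0284 0.0682] jaw -89.49 w 0.0249 q6 1.53 F [ 0.1 -1.1 -4.1] 
 -> trans [ 0.34 -2.61 -0.18] [(np.float64(0.06), 'q6', np.float64(1.63)), (np.float64(-3.082), 'q6', np.float64(-1.52))]
```

View pics/a4scene.png

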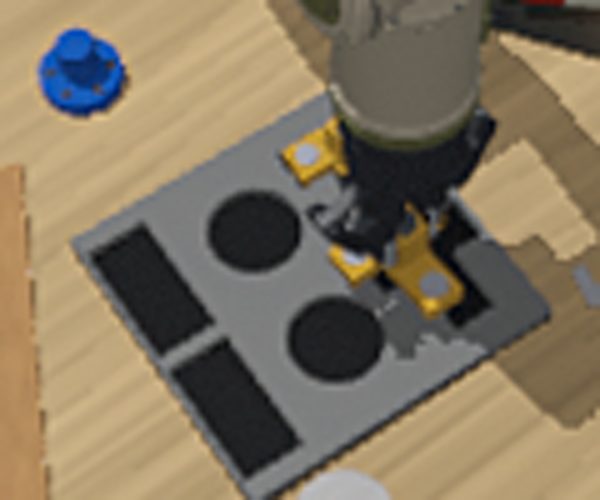

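View pics/a4top.png

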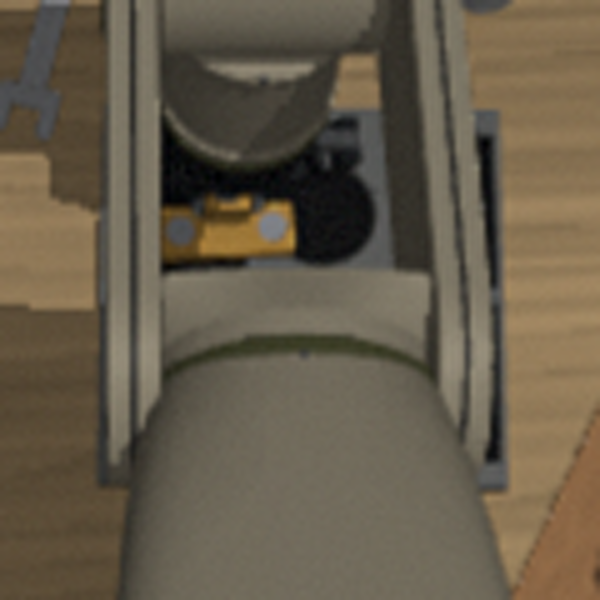

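```bash
python3 - <<'E'
from m1 import *
t=cv2.imread('pics/v2t.png');s=cv2.imread('pics/v2s.png')
z=.0682-.0249+.016
th=np.radians(0.6);X=np.array([np.cos(th),np.sin(th)]);Y=np.array([-X[1],X[0]])
for n,im,q,o in(('top',t,(260+181/5-.4,140+231/5-.4),(-15,26)),('top',t,(260+272/5-.4,140+226/5-.4),(-15,-26)),('scene',s,(200+353/5-.4,190+259/5-.4),(-15,-26)),('scene',s,(200+434/5-.4,190+287/5-.4),(34.3,0))):
    p=blob(im,q,'g',3);w=plane(n,[p],z)[0,:2]
    print(n,np.round(q,1),np.round(p,1),w.round(4),'origin',(w-(X*o[0]+Y*o[1])/1000).round(4))
E
```

```text
top [295.8 185.8] [295.7 185.8] [0.6098 0.0515] origin [0.625  0.0257]
top [314.  184.8] [314.1 184.9] [ 6.104e-01 -4.000e-04] origin [0.6251 0.0257]
scene [270.2 241.4] [270.9 239.2] [0.606  0.0061] origin [0.6207 0.0323]
scene [286.4 247. ] [286.3 246.5] [0.6569 0.0291] origin [0.6226 0.0287]
```

drive_tool(
  translation=[
    [0.26, -2.54, 1],
    [0.26, -2.54, 2],
    [0.26, -2.54, 2],
    [0.26, -2.54, 2],
    [0.26, -2.54, 2],
  ],
  spin=[0.06, 0.06, 0.06, 0.06, 0.06],
  claw=[1, 1, 1, 1, 1],
)

```text
clock: 14.95
eef_pos: [0.6299, 0.0535, 0.0515]
tool_rot: [0.0, 1.0, -0.025, 0.001]
force: [0.6, 0.0, -3.8]
width: 0.0254
```

```bash
python3 plan.py .6272,.0538,.029,87.1
```

```text
t 14.95 pos [0.6299 0.0535 0.0515] jaw -92.92 w 0.0254 q6 1.63 F [ 0.6  0.  -3.8] 
 -> trans [-0.27 -0.01  2.25] [(np.float64(-0.0), 'q6', np.float64(1.63)), (np.float64(-3.142), 'q6', np.float64(-1.52))]
```

drive_tool(
  translation=[
    [-0.27, 0, 0],
    [-0.27, 0, 1],
    [-0.27, 0, 1.6],
    [-0.27, 0, 2],
    [-0.27, 0, 2.25],
  ],
  spin=[0, 0, 0, 0, 0],
  claw=[1, 1, 1, 1, 1],
)

```text
clock: 15.45
eef_pos: [0.6264, 0.0544, 0.0289]
tool_rot: [0.0, 1.0, -0.025, -0.001]
force: [-14.9, -0.8, 26.0]
width: 0.0254
```

drive_tool(
  translation=[
    [0, 0, 0],
    [0, 0, 0],
  ],
  spin=[0, 0],
  claw=[1, 1],
)

```text
clock: 15.65
eef_pos: [0.6268, 0.0545, 0.029]
tool_rot: [0.0, 1.0, -0.025, -0.0]
force: [-4.8, -1.1, 6.9]
width: 0.0254
```

drive_tool(
  translation=[
    [0, 0, 0],
    [0, 0, 0],
    [0, 0, 0],
    [0, 0, -3],
    [0, 0, -7],
  ],
  spin=[0, 0, 0, 0, 0],
  claw=[0.5, 0.3, 0.3, 0.3, 0],
)

```text
clock: 16.15
eef_pos: [0.6242, 0.0545, 0.0955]
tool_rot: [0.0, 1.0, -0.025, -0.003]
force: [0.1, 0.0, -0.3]
width: 0.0726
```

```bash
python3 plan.py .4118,-.209,.1,87.1;python3 -c "
from h import *
im=arm.camera('scene');cv2.imwrite('pics/v3s.png',im[:,:,::-1]);crop(im[:,:,::-1],120,180,320,340,4,'a5scene.png')"
```

```text
t 16.15 pos [0.6242 0.0545 0.0955] jaw -92.9 w 0.0726 q6 1.63 F [ 0.1  0.  -0.3] 
 -> trans [-19.89  27.39  -0.31] [(np.float64(0.0), 'q6', np.float64(1.07)), (np.float64(-3.142), 'q6', np.float64(-2.07))]
```

View pics/a5scene.png

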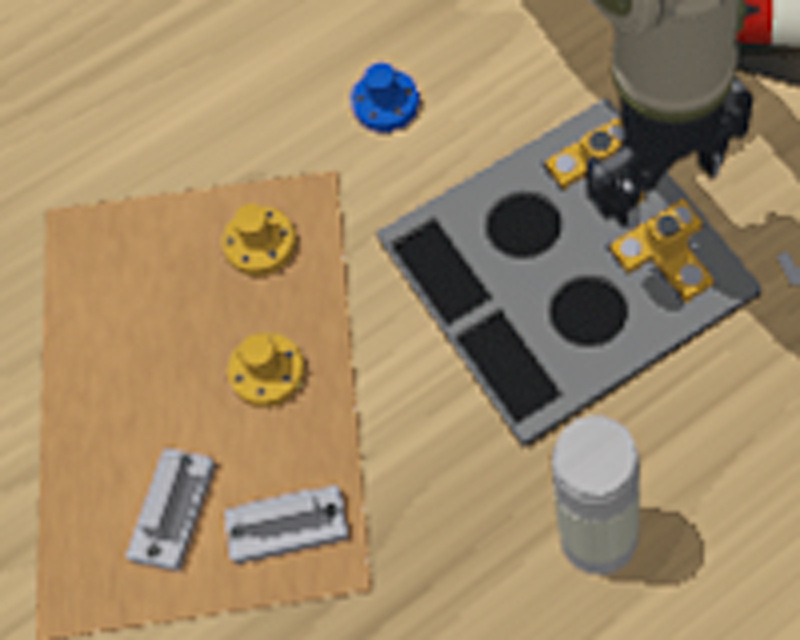

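drive_tool(
  translation=[
    [-19.9, 27.4, -0.3],
    [-19.9, 27.4, -0.3],
    [-19.9, 27.4, -0.3],
    [-19.9, 27.4, -0.3],
    [-19.9, 27.4, -0.3],
  ],
  spin=[0, 0, 0, 0, 0],
  claw=[0, 0, 0, 0, 0],
)

```text
clock: 16.7
eef_pos: [0.4687, -0.1414, 0.1004]
tool_rot: [0.0, 1.0, -0.025, 0.001]
force: [0.1, -0.8, 0.3]
width: 0.0854
```

drive_tool(
  translation=[
    [-5.2, 7.2, -0.3],
    [-5.2, 7.2, -0.3],
    [-5.2, 7.2, -0.3],
    [-5.2, 7.2, -0.3],
    [-5.2, 7.2, -0.3],
  ],
  spin=[0, 0, 0, 0, 0],
  claw=[0, 0, 0, 0, 0],
)

```text
clock: 17.2
eef_pos: [0.4149, -0.2089, 0.1034]
tool_rot: [-0.0, 1.0, -0.025, 0.0]
force: [-0.1, 1.0, -0.4]
width: 0.0855
```

```bash
python3 plan.py .4118,-.209,.028,87.1
```

```text
t 17.2 pos [ 0.4149 -0.2089  0.1034] jaw -92.88 w 0.0855 q6 1.04 F [-0.1  1.  -0.4] 
 -> trans [-0.31  0.03  7.54] [(np.float64(0.0), 'q6', np.float64(1.04)), (np.float64(-3.141), 'q6', np.float64(-2.1))]
```

drive_tool(
  translation=[
    [-0.31, 0, 1],
    [-0.31, 0, 4],
    [-0.31, 0, 7.5],
    [-0.31, 0, 7.5],
    [-0.31, 0, 7.5],
  ],
  spin=[0, 0, 0, 0, 0],
  claw=[0, 0, 0, 0, 0],
)

```text
clock: 17.7
eef_pos: [0.4105, -0.2079, 0.0276]
tool_rot: [-0.001, 1.0, -0.025, -0.001]
force: [1.1, -0.3, 0.5]
width: 0.0857
```

drive_tool(
  translation=[
    [0, 0, 0],
    [0, 0, 0],
    [0, 0, 0],
    [0, 0, 0],
    [0, 0, 0],
  ],
  spin=[0, 0, 0, 0, 0],
  claw=[1, 1, 1, 1, 1],
)

```text
clock: 18.2
eef_pos: [0.4118, -0.2098, 0.0294]
tool_rot: [0.0, 1.0, -0.025, 0.001]
force: [-1.8, 0.9, 5.9]
width: 0.0268
```

drive_tool(
  translation=[
    [0, 0, -0.1],
    [0, 0, -0.1],
    [0, 0, -0.1],
    [0, 0, -0.1],
    [0, 0, -0.1],
  ],
  spin=[0, 0, -0.15, -0.3, -0.45],
  claw=[0, 0, 0, 0, 0],
)

```text
clock: 18.7
eef_pos: [0.411, -0.2092, 0.0292]
tool_rot: [-0.0, 0.98, 0.201, -0.0]
force: [1.0, -0.3, 0.4]
width: 0.0855
```

drive_tool(
  translation=[
    [0, 0, 0],
    [0, 0, 0],
    [0, 0, 0],
    [0, 0, 0],
    [0, 0, 0],
  ],
  spin=[-0.15, -0.3, -0.45, -0.6, -0.75],
  claw=[0, 0, 0, 0, 0],
)

```text
clock: 19.2
eef_pos: [0.411, -0.2091, 0.0291]
tool_rot: [-0.0, 0.838, 0.546, -0.0]
force: [0.1, -0.2, 0.0]
width: 0.0851
```

drive_tool(
  translation=[
    [0, 0, 0],
    [0, 0, 0],
    [0, 0, 0],
    [0, 0, 0],
    [0, 0, 0.1],
  ],
  spin=[-0.15, -0.3, -0.371, -0.371, -0.371],
  claw=[0, 0, 0, 0, 0],
)

```text
clock: 19.7
eef_pos: [0.4112, -0.2093, 0.0283]
tool_rot: [0.0, 0.726, 0.688, 0.0]
force: [0.7, -0.6, 0.3]
width: 0.0857
```

drive_tool(
  translation=[
    [0, 0, 0],
    [0, 0, 0],
    [0, 0, 0],
    [0, 0, 0],
    [0, 0, 0],
  ],
  spin=[0, 0, 0, 0, 0],
  claw=[1, 1, 1, 1, 1],
)

```text
clock: 20.2
eef_pos: [0.4112, -0.2093, 0.0285]
tool_rot: [0.0, 0.725, 0.689, 0.0]
force: [-0.6, 0.8, 2.8]
width: 0.0269
```

```bash
python3 plan.py .535,-.0262,.1
```

```text
t 20.2 pos [ 0.4112 -0.2093  0.0285] jaw -2.9 w 0.0269 q6 -0.53 F [-0.6  0.8  2.8] 
 -> trans [18.91 11.44 -7.15] []
```

drive_tool(
  translation=[
    [0, 0, -4],
    [1, 0.5, -7],
    [18.9, 11.4, -7],
    [18.9, 11.4, -7],
    [18.9, 11.4, -7],
  ],
  spin=[0, 0, 0, 0, 0],
  claw=[1, 1, 1, 1, 1],
)

```text
clock: 20.7
eef_pos: [0.5016, -0.0741, 0.0983]
tool_rot: [0.0, 0.725, 0.689, 0.0]
force: [1.6, -1.2, -2.8]
width: 0.0264
```

drive_tool(
  translation=[
    [5, 3, 0],
    [5, 3, 0],
    [5, 3, 0],
    [5, 3, 2],
    [5, 3, 3],
  ],
  spin=[0, 0, 0, 0, 0],
  claw=[1, 1, 1, 1, 1],
)

```text
clock: 21.2
eef_pos: [0.5318, -0.028, 0.0665]
tool_rot: [-0.001, 0.725, 0.689, -0.001]
force: [-0.5, -1.0, -2.7]
width: 0.0265
```

drive_tool(
  translation=[
    [0, 0, 1],
    [0, 0, 1],
  ],
  spin=[0, 0],
  claw=[1, 1],
)

```text
clock: 21.4
eef_pos: [0.5315, -0.0277, 0.0563]
tool_rot: [-0.001, 0.725, 0.689, -0.001]
force: [-1.1, -0.5, -2.7]
width: 0.0268
```

```bash
python3 plan.py .5343,-.026,.0295
```

```text
t 21.4 pos [ 0.5315 -0.0277  0.0563] jaw -2.96 w 0.0268 q6 -0.1 F [-1.1 -0.5 -2.7] 
 -> trans [0.18 0.28 2.68] []
```

drive_tool(
  translation=[
    [0.18, 0.2, 0],
    [0.18, 0.2, 0],
    [0.18, 0.2, 0],
  ],
  spin=[0, 0, 0],
  claw=[1, 1, 1],
)

```text
clock: 21.7
eef_pos: [0.5363, -0.0255, 0.0592]
tool_rot: [0.001, 0.725, 0.689, 0.0]
force: [0.1, 0.8, -2.9]
width: 0.0267
```

```bash
python3 plan.py .5343,-.026,.0295;python3 -c "
from h import *
im=arm.camera('scene');cv2.imwrite('pics/c1s.png',im[:,:,::-1]);crop(im[:,:,::-1],200,190,320,290,5,'a6scene.png')
im=arm.camera('top');cv2.imwrite('pics/c1t.png',im[:,:,::-1]);crop(im[:,:,::-1],260,140,380,260,5,'a6top.png')"
```

```text
t 21.7 pos [ 0.5363 -0.0255  0.0592] jaw -2.89 w 0.0267 q6 -0.09 F [ 0.1  0.8 -2.9] 
 -> trans [-0.06 -0.2   2.97] []
```

View pics/a6scene.png

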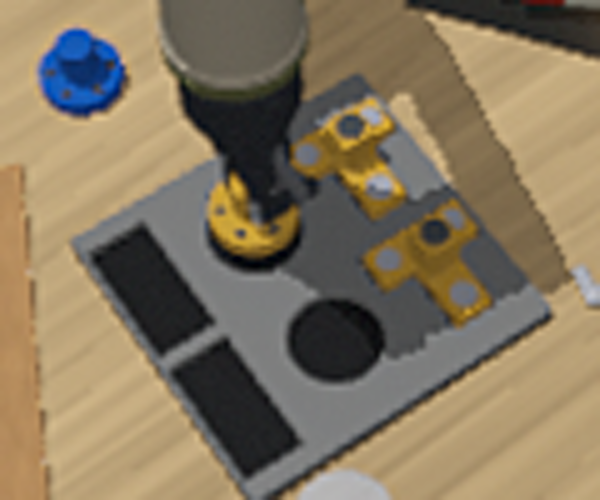

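View pics/a6top.png

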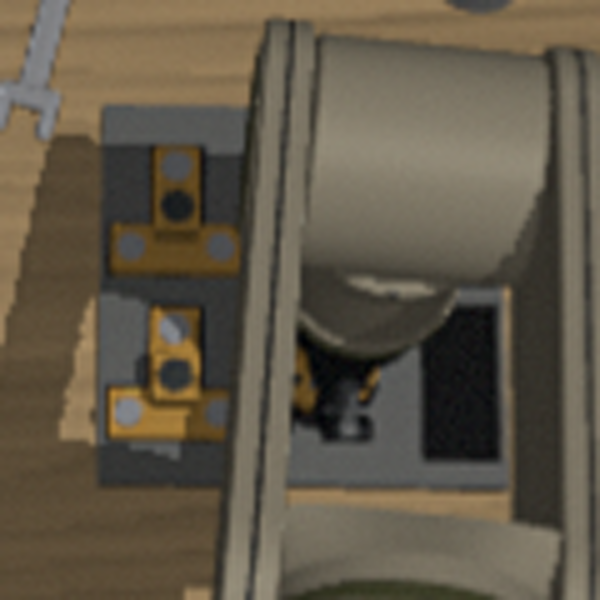

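drive_tool(
  translation=[
    [-0.05, -0.15, 0.8],
    [-0.05, -0.15, 1.2],
    [-0.05, -0.15, 1.6],
    [-0.05, -0.15, 2.2],
    [-0.05, -0.15, 2.8],
  ],
  spin=[0, 0, 0, 0, 0],
  claw=[1, 1, 1, 1, 1],
)

```text
clock: 22.3
eef_pos: [0.5339, -0.0257, 0.0297]
tool_rot: [-0.0, 0.725, 0.689, -0.0]
force: [-1.2, -0.1, -2.9]
width: 0.0266
```

drive_tool(
  translation=[
    [0, 0, 0.1],
    [0, 0, 0.1],
  ],
  spin=[0, 0],
  claw=[1, 1],
)

```text
clock: 22.5
eef_pos: [0.5339, -0.0258, 0.0291]
tool_rot: [-0.0, 0.725, 0.689, -0.0]
force: [-0.1, 0.2, -2.7]
width: 0.0269
```

drive_tool(
  translation=[
    [0, 0, 0.1],
    [0, 0, 0.1],
    [0, 0, 0.1],
    [0, 0, -2],
    [0, 0, -6],
  ],
  spin=[0, 0, 0, 0, 0],
  claw=[0.5, 0.3, 0.3, 0.3, 0],
)

```text
clock: 23.0
eef_pos: [0.5311, -0.0253, 0.0866]
tool_rot: [-0.003, 0.725, 0.689, -0.002]
force: [-0.3, -0.2, 0.1]
width: 0.0728
```

drive_tool(
  translation=[
    [0, 0, -0.5],
    [0, 0, -0.5],
  ],
  spin=[0, 0],
  claw=[0, 0],
)

```text
clock: 23.2
eef_pos: [0.5359, -0.026, 0.0966]
tool_rot: [0.002, 0.725, 0.689, 0.001]
force: [-0.1, -0.1, -0.4]
width: 0.0852
```

```bash
python3 plan.py .516,-.2655,.1,-2.9
```

```text
t 23.2 pos [ 0.5359 -0.026   0.0966] jaw -2.88 w 0.0852 q6 -0.09 F [-0.1 -0.1 -0.4] 
 -> trans [-24.02  -0.78  -0.33] [(np.float64(0.0), 'q6', np.float64(-0.52))]
```

drive_tool(
  translation=[
    [-24, -0.8, 0],
    [-24, -0.8, 0],
    [-24, -0.8, 0],
    [-24, -0.8, 0],
    [-24, -0.8, 0],
  ],
  spin=[0, 0, 0, 0, 0],
  claw=[0, 0, 0, 0, 0],
)

```text
clock: 23.7
eef_pos: [0.5125, -0.2673, 0.0927]
tool_rot: [-0.001, 0.725, 0.689, -0.0]
force: [1.0, 0.4, 0.5]
width: 0.0857
```

drive_tool(
  translation=[
    [0, 0, 0],
    [0, 0, 0],
    [0, 0, 0],
  ],
  spin=[0, 0, 0],
  claw=[0, 0, 0],
)

```text
clock: 24.0
eef_pos: [0.5134, -0.2638, 0.093]
tool_rot: [-0.001, 0.725, 0.689, -0.0]
force: [0.1, 0.2, 0.3]
width: 0.0853
```

```bash
python3 plan.py .516,-.2655,.028,-2.9
```

```text
t 24.0 pos [ 0.5134 -0.2638  0.093 ] jaw -2.86 w 0.0853 q6 -0.51 F [0.1 0.2 0.3] 
 -> trans [-0.16  0.28  6.5 ] [(np.float64(0.001), 'q6', np.float64(-0.51))]
```

drive_tool(
  translation=[
    [-0.15, 0.25, 2],
    [-0.15, 0.25, 5],
    [-0.15, 0.25, 6.5],
    [-0.15, 0.25, 6.5],
    [-0.15, 0.25, 6.5],
  ],
  spin=[0, 0, 0, 0, 0],
  claw=[0, 0, 0, 0, 0],
)

```text
clock: 24.5
eef_pos: [0.5165, -0.2659, 0.0295]
tool_rot: [-0.0, 0.724, 0.689, -0.0]
force: [0.7, -0.3, 0.7]
width: 0.0856
```

drive_tool(
  translation=[
    [0, 0, 0],
    [0, 0, 0],
    [0, 0, 0],
    [0, 0, 0],
    [0, 0, 0],
  ],
  spin=[0, 0, 0, 0, 0],
  claw=[1, 1, 1, 1, 1],
)

```text
clock: 25.0
eef_pos: [0.5167, -0.267, 0.0301]
tool_rot: [0.0, 0.725, 0.689, 0.0]
force: [-1.0, 0.3, 5.3]
width: 0.0268
```

drive_tool(
  translation=[
    [0, 0, 0],
    [0, 0, 0],
    [0, 0, 0],
    [0, 0, 0],
    [0, 0, 0],
  ],
  spin=[0, 0, 0.15, 0.3, 0.45],
  claw=[0, 0, 0, 0, 0],
)

```text
clock: 25.5
eef_pos: [0.5162, -0.2666, 0.029]
tool_rot: [-0.0, 0.862, 0.507, -0.0]
force: [0.8, -0.3, 0.5]
width: 0.0854
```

drive_tool(
  translation=[
    [0, 0, 0],
    [0, 0, 0],
    [0, 0, 0],
    [0, 0, 0],
    [0, 0, 0],
  ],
  spin=[0.15, 0.3, 0.45, 0.6, 0.75],
  claw=[0, 0, 0, 0, 0],
)

```text
clock: 26.0
eef_pos: [0.5162, -0.2666, 0.029]
tool_rot: [-0.0, 0.988, 0.156, -0.0]
force: [0.4, 0.4, -0.4]
width: 0.0858
```

drive_tool(
  translation=[
    [0, 0, 0],
    [0, 0, 0],
    [0, 0, 0],
    [0, 0, 0],
    [0, 0, 0],
  ],
  spin=[0.15, 0.3, 0.371, 0.371, 0.371],
  claw=[0, 0, 0, 0, 0],
)

```text
clock: 26.5
eef_pos: [0.5163, -0.2666, 0.0291]
tool_rot: [-0.0, 1.0, -0.024, -0.0]
force: [0.9, 0.1, -0.8]
width: 0.0853
```

drive_tool(
  translation=[
    [0, 0, 0],
    [0, 0, 0],
    [0, 0, 0],
    [0, 0, 0],
    [0, 0, 0],
  ],
  spin=[0, 0, 0, 0, 0],
  claw=[1, 1, 1, 1, 1],
)

```text
clock: 27.0
eef_pos: [0.5165, -0.2667, 0.0295]
tool_rot: [0.0, 1.0, -0.025, 0.0]
force: [0.7, 0.9, 1.7]
width: 0.0268
```

```bash
python3 plan.py .6312,-.031,.095
```

```text
t 27.0 pos [ 0.5165 -0.2667  0.0295] jaw -92.88 w 0.0268 q6 1.06 F [0.7 0.9 1.7] 
 -> trans [ 10.27 -24.11  -6.55] []
```

drive_tool(
  translation=[
    [0, 0, -4],
    [0.5, -1, -6.5],
    [10.2, -24.1, -6.5],
    [10.2, -24.1, -6.5],
    [10.2, -24.1, -6.5],
  ],
  spin=[0, 0, 0, 0, 0],
  claw=[1, 1, 1, 1, 1],
)

```text
clock: 27.5
eef_pos: [0.587, -0.1204, 0.0941]
tool_rot: [-0.0, 1.0, -0.026, -0.0]
force: [1.4, -0.6, -3.0]
width: 0.0265
```

drive_tool(
  translation=[
    [4, -9.2, 0],
    [4, -9.2, 0],
    [4, -9.2, 1.5],
    [4, -9.2, 3],
    [4, -9.2, 3],
  ],
  spin=[0, 0, 0, 0, 0],
  claw=[1, 1, 1, 1, 1],
)

```text
clock: 28.0
eef_pos: [0.6281, -0.0322, 0.0599]
tool_rot: [-0.0, 1.0, -0.025, -0.004]
force: [-1.3, -0.1, -3.8]
width: 0.0263
```

drive_tool(
  translation=[
    [0, 0, 0],
    [0, 0, 0],
  ],
  spin=[0, 0],
  claw=[1, 1],
)

```text
clock: 28.2
eef_pos: [0.6313, -0.0333, 0.0646]
tool_rot: [0.0, 1.0, -0.026, 0.0]
force: [0.0, 0.4, -2.6]
width: 0.0264
```

```bash
python3 plan.py .631,-.0309,.0305
```

```text
t 28.2 pos [ 0.6313 -0.0333  0.0646] jaw -93.0 w 0.0264 q6 1.49 F [ 0.   0.4 -2.6] 
 -> trans [-0.05 -0.24  3.41] []
```

drive_tool(
  translation=[
    [0, -0.24, 1],
    [0, -0.24, 1.6],
    [0, -0.24, 2.2],
    [0, -0.24, 2.8],
    [0, -0.24, 3.4],
  ],
  spin=[0, 0, 0, 0, 0],
  claw=[1, 1, 1, 1, 1],
)

```text
clock: 28.7
eef_pos: [0.6315, -0.0295, 0.0299]
tool_rot: [-0.0, 1.0, -0.025, -0.0]
force: [-13.5, 0.9, 40.7]
width: 0.0265
```

drive_tool(
  translation=[
    [0, 0, 0],
    [0, 0, 0],
  ],
  spin=[0, 0],
  claw=[1, 1],
)

```text
clock: 28.9
eef_pos: [0.6316, -0.0294, 0.03]
tool_rot: [-0.0, 1.0, -0.025, -0.0]
force: [-0.3, 0.8, -3.1]
width: 0.0269
```

drive_tool(
  translation=[
    [0, 0, 0],
    [0, 0, 0],
    [0, 0, 0],
    [0, 0, -3],
    [0, 0, -7],
  ],
  spin=[0, 0, 0, 0, 0],
  claw=[0.5, 0.3, 0.3, 0.3, 0],
)

```text
clock: 29.4
eef_pos: [0.6293, -0.0292, 0.0981]
tool_rot: [-0.0, 1.0, -0.025, -0.003]
force: [1.9, 0.3, 0.9]
width: 0.0727
```

```bash
python3 plan.py .55,-.06,.12;python3 -c "
from h import *
im=arm.camera('scene');cv2.imwrite('pics/b1s.png',im[:,:,::-1]);crop(im[:,:,::-1],120,260,240,340,6,'a7scene.png')
crop(im[:,:,::-1],200,190,320,290,5,'a7scene2.png')
im=arm.camera('top');cv2.imwrite('pics/b1t.png',im[:,:,::-1]);crop(im[:,:,::-1],380,150,500,230,6,'a7top.png')"
```

```text
t 29.4 pos [ 0.6293 -0.0292  0.0981] jaw -92.9 w 0.0727 q6 1.49 F [1.9 0.3 0.9] 
 -> trans [-7.77  3.47 -2.15] []
```

View pics/a7scene.png

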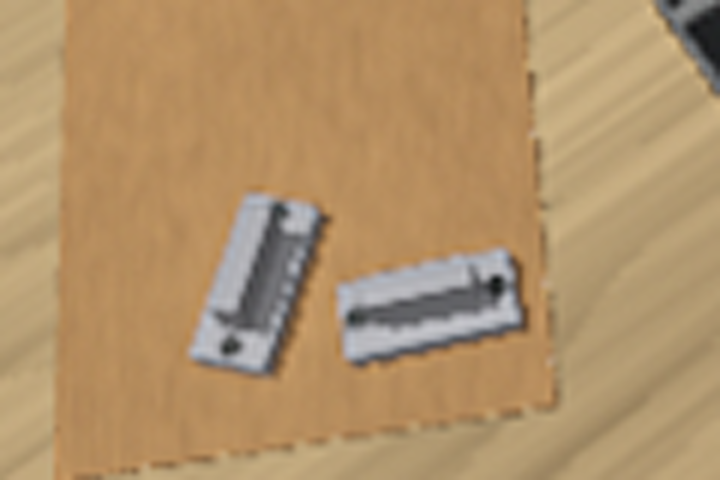

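View pics/a7scene2.png

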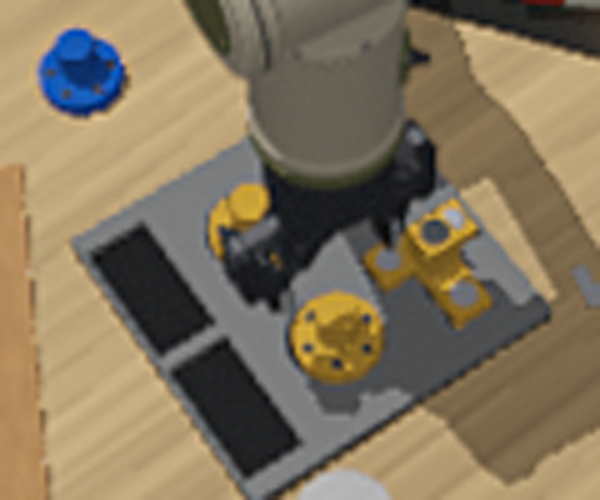

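View pics/a7top.png

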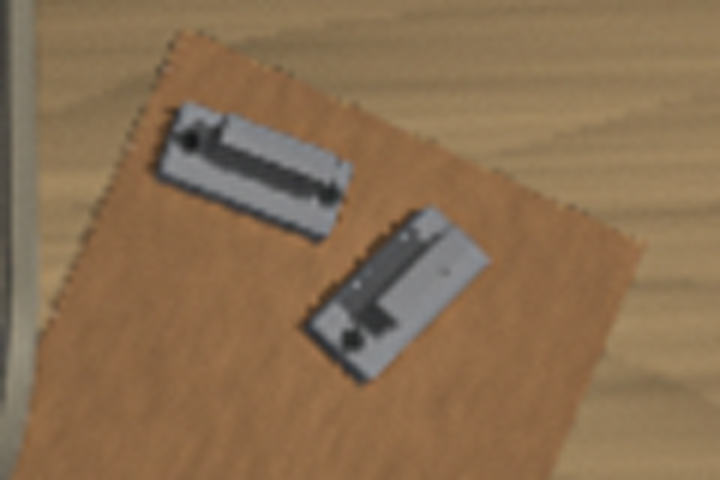

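```bash
python3 - <<'E'
from m1 import *
t=cv2.imread('pics/b1t.png');s=cv2.imread('pics/b1s.png')
S=lambda x,y:(120+x/6-.42,260+y/6-.42)
T=lambda x,y:(380+x/6-.42,150+y/6-.42)
for k,n,im,q in(('bA','scene',s,S(355,317)),('bA','scene',s,S(496,286)),('bA','top',t,T(190,139)),('bA','top',t,T(328,193)),('bB','scene',s,S(231,345)),('bB','scene',s,S(281,210)),('bB','top',t,T(352,340))):
    p=blob(im,q,'dark',2.2)
    print(k,n,np.round(q,1),np.round(p,1),plane(n,[p],.019)[0,:2].round(4),plane(n,[q],.019)[0,:2].round(4))
# silhouettes corners of foot
for n,im,roi in(('top',t,(400,160,465,220)),('scene',s,(145,285,212,325))):
    hsv=cv2.cvtColor(im,cv2.COLOR_BGR2HSV);m=(hsv[...,1]<70).astype(np.uint8);k=np.zeros_like(m);x0,y0,x1,y1=roi;k[y0:y1,x0:x1]=m[y0:y1,x0:x1]
    for c in cv2.findContours(k,0,1)[0]:
        if cv2.contourArea(c)>100:
            W=plane(n,c.reshape(-1,2).astype(float),.015)[:,:2]*1000
            r=cv2.minAreaRect(W.astype(np.float32));print(n,np.round(r[0],1),np.round(r[1],1),round(r[2],1))
E
```

```text
bA scene [178.7 312.4] [179.1 312.5] [ 0.617  -0.3525] [ 0.6163 -0.3532]
bA scene [202.2 307.2] [202.1 307.2] [ 0.6457 -0.2883] [ 0.6462 -0.2881]
bA top [411.2 172.7] [411.4 173. ] [ 0.6474 -0.2919] [ 0.6481 -0.2916]
bA top [434.2 181.7] [434.2 181.8] [ 0.6181 -0.3564] [ 0.6183 -0.3566]
bB scene [158.1 317.1] [157.9 317.3] [ 0.591  -0.4109] [ 0.5906 -0.41  ]
bB scene [166.4 294.6] [165.7 295.3] [ 0.5449 -0.3574] [ 0.5441 -0.3543]
bB top [438.2 206.2] [438.1 206.2] [ 0.5449 -0.3598] [ 0.5446 -0.3601]
top [ 568.1 -385.8] [40.6 92.4] 41.0
top [ 632.7 -322.9] [91.  45.3] 66.2
scene [ 631.8 -320.5] [89.6 46.5] 66.2
scene [ 567.9 -383.4] [45.1 90.9] 41.3
```

```bash
python3 plan.py .634,-.3204,.1,65.8
```

```text
t 29.5 pos [ 0.636  -0.03    0.1077] jaw -92.89 w 0.085 q6 1.49 F [1.  0.8 1.1] 
 -> trans [ 1.25 29.01  0.81] [(np.float64(0.372), 'q6', np.float64(1.44)), (np.float64(-2.77), 'q6', np.float64(-1.7))]
```

drive_tool(
  translation=[
    [0, 0, -1],
    [1.4, 29, -1],
    [1.4, 29, -1],
    [1.4, 29, -1],
    [1.4, 29, -1],
  ],
  spin=[0, 0.1, 0.2, 0.3, 0.372],
  claw=[0, 0, 0, 0, 0],
)

```text
clock: 30.0
eef_pos: [0.6303, -0.2309, 0.1096]
tool_rot: [-0.0, 0.977, -0.211, -0.001]
force: [1.5, 0.3, -0.5]
width: 0.0856
```

```bash
python3 plan.py .634,-.3204,.1,65.8
```

```text
t 30.0 pos [ 0.6303 -0.2309  0.1096] jaw -114.4 w 0.0856 q6 1.57 F [ 1.5  0.3 -0.5] 
 -> trans [4.03 8.   0.95] [(np.float64(-0.004), 'q6', np.float64(1.45)), (np.float64(-3.145), 'q6', np.float64(-1.69))]
```

drive_tool(
  translation=[
    [4, 8, 1],
    [4, 8, 1],
    [4, 8, 1],
    [4, 8, 1],
    [4, 8, 1],
  ],
  spin=[0, 0, 0, 0, 0],
  claw=[0, 0, 0, 0, 0],
)

```text
clock: 30.5
eef_pos: [0.6346, -0.3176, 0.0997]
tool_rot: [-0.0, 0.978, -0.209, -0.001]
force: [0.6, -0.0, -0.4]
width: 0.0852
```

```bash
python3 plan.py .634,-.3204,.028,65.8
```

```text
t 30.5 pos [ 0.6346 -0.3176  0.0997] jaw -114.17 w 0.0852 q6 1.46 F [ 0.6 -0.  -0.4] 
 -> trans [0.07 0.28 7.17] [(np.float64(0.001), 'q6', np.float64(1.45)), (np.float64(-3.141), 'q6', np.float64(-1.69))]
```

drive_tool(
  translation=[
    [0.07, 0.28, 2],
    [0.07, 0.28, 5],
    [0.07, 0.28, 7.1],
    [0.07, 0.28, 7.1],
    [0.07, 0.28, 7.1],
  ],
  spin=[0, 0, 0, 0, 0],
  claw=[0, 0, 0, 0, 0],
)

```text
clock: 31.0
eef_pos: [0.6345, -0.3202, 0.0295]
tool_rot: [-0.0, 0.978, -0.209, -0.0]
force: [0.4, 0.2, 1.0]
width: 0.0859
```

drive_tool(
  translation=[
    [0, 0, 0],
    [0, 0, 0],
    [0, 0, 0],
    [0, 0, 0],
    [0, 0, 0],
  ],
  spin=[0, 0, 0, 0, 0],
  claw=[1, 1, 1, 1, 1],
)

```text
clock: 31.5
eef_pos: [0.6357, -0.3223, 0.0318]
tool_rot: [0.0, 0.978, -0.21, 0.002]
force: [-0.2, 1.0, 7.0]
width: 0.0551
```

```bash
python3 plan.py .634,-.3204,.028,65.8
```

```text
t 31.5 pos [ 0.6357 -0.3223  0.0318] jaw -114.21 w 0.0551 q6 1.45 F [-0.2  1.   7. ] 
 -> trans [-0.23 -0.1   0.38] [(np.float64(-0.0), 'q6', np.float64(1.45)), (np.float64(-3.142), 'q6', np.float64(-1.69))]
```

drive_tool(
  translation=[
    [0, 0, 0],
    [0, 0, 0],
    [0, 0, 0],
    [0, 0, 0],
    [0, 0, 0],
  ],
  spin=[0, 0, -0.15, -0.3, -0.45],
  claw=[0, 0, 0, 0, 0],
)

```text
clock: 32.0
eef_pos: [0.634, -0.3217, 0.029]
tool_rot: [-0.0, 1.0, 0.017, -0.0]
force: [-0.2, 0.2, 0.0]
width: 0.0851
```

drive_tool(
  translation=[
    [0, 0, 0],
    [0, 0, 0],
    [0, 0, 0],
    [0, 0, 0],
    [0, 0, 0],
  ],
  spin=[-0.15, -0.3, -0.45, -0.6, -0.75],
  claw=[0, 0, 0, 0, 0],
)

```text
clock: 32.5
eef_pos: [0.6341, -0.3217, 0.029]
tool_rot: [-0.0, 0.924, 0.382, -0.0]
force: [-0.6, -0.8, 0.3]
width: 0.0851
```

drive_tool(
  translation=[
    [0, 0, 0],
    [0, 0, 0],
    [0, 0, 0],
    [0, 0, 0],
    [0, 0, 0],
  ],
  spin=[-0.15, -0.3, -0.371, -0.371, -0.371],
  claw=[0, 0, 0, 0, 0],
)

```text
clock: 33.0
eef_pos: [0.6341, -0.3217, 0.0291]
tool_rot: [-0.0, 0.84, 0.542, -0.0]
force: [-0.5, 0.8, 0.0]
width: 0.0858
```

drive_tool(
  translation=[
    [0, 0, 0],
    [0, 0, 0],
    [0, 0, 0],
    [0, 0, 0],
    [0, 0, 0],
  ],
  spin=[0, 0, 0, 0, 0],
  claw=[1, 1, 1, 1, 1],
)

```text
clock: 33.5
eef_pos: [0.6344, -0.3218, 0.0295]
tool_rot: [0.0, 0.84, 0.543, 0.0]
force: [0.3, -0.9, -0.3]
width: 0.0151
```

```bash
python3 plan.py .6302,-.1102,.095,87.1
```

```text
t 33.5 pos [ 0.6344 -0.3218  0.0295] jaw -24.21 w 0.0151 q6 -0.12 F [ 0.3 -0.9 -0.3] 
 -> trans [19.12 -9.06 -6.56] [(np.float64(1.199), 'q6', np.float64(1.38)), (np.float64(-1.943), 'q6', np.float64(-1.77))]
```

drive_tool(
  translation=[
    [0, 0, -4],
    [1, -0.5, -6.5],
    [6, -3, -6.5],
    [11, -5, -6.5],
    [19.1, -9.1, -6.5],
  ],
  spin=[0, 0.1, 0.25, 0.4, 0.55],
  claw=[1, 1, 1, 1, 1],
)

```text
clock: 34.0
eef_pos: [0.6313, -0.1593, 0.0942]
tool_rot: [-0.0, 0.957, 0.291, 0.0]
force: [0.8, 0.4, -2.0]
width: 0.0151
```

```bash
python3 plan.py .6302,-.1102,.095,87.1
```

```text
t 34.0 pos [ 0.6313 -0.1593  0.0942] jaw -56.13 w 0.0151 q6 0.65 F [ 0.8  0.4 -2. ] 
 -> trans [ 2.65 -4.13 -0.07] [(np.float64(0.642), 'q6', np.float64(1.37)), (np.float64(-2.5), 'q6', np.float64(-1.77))]
```

drive_tool(
  translation=[
    [2.6, -4.1, 0],
    [2.6, -4.1, 0],
    [2.6, -4.1, 0],
    [2.6, -4.1, 1],
    [2.6, -4.1, 3],
  ],
  spin=[0.15, 0.3, 0.45, 0.6, 0.642],
  claw=[1, 1, 1, 1, 1],
)

```text
clock: 34.5
eef_pos: [0.6314, -0.1122, 0.0659]
tool_rot: [0.0, 1.0, -0.024, 0.002]
force: [1.4, 0.1, -3.0]
width: 0.0152
```

drive_tool(
  translation=[
    [0, 0, 0],
    [0, 0, 0],
    [0, 0, 0],
  ],
  spin=[0, 0, 0],
  claw=[1, 1, 1],
)

```text
clock: 34.8
eef_pos: [0.6304, -0.1123, 0.0652]
tool_rot: [0.0, 1.0, -0.021, 0.0]
force: [-0.5, -0.2, -1.6]
width: 0.0152
```

```bash
python3 plan.py .6302,-.1102,.0305,87.1;python3 -c "
from h import *
im=arm.camera('scene');cv2.imwrite('pics/b2s.png',im[:,:,::-1]);crop(im[:,:,::-1],200,190,320,290,5,'a8scene.png')"
```

```text
t 34.8 pos [ 0.6304 -0.1123  0.0652] jaw -92.42 w 0.0152 q6 1.36 F [-0.5 -0.2 -1.6] 
 -> trans [-0.03 -0.21  3.47] [(np.float64(0.008), 'q6', np.float64(1.37)), (np.float64(-3.133), 'q6', np.float64(-1.77))]
```

View pics/a8scene.png

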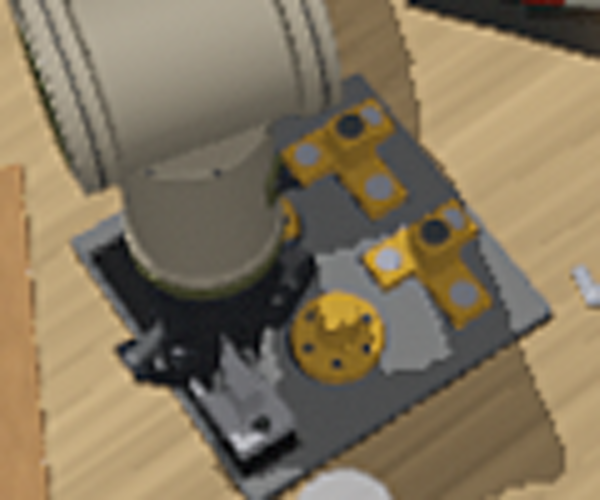

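drive_tool(
  translation=[
    [0, -0.21, 1],
    [0, -0.21, 1.6],
    [0, -0.21, 2.2],
    [0, -0.21, 2.8],
    [0, -0.21, 3.3],
  ],
  spin=[0.008, 0.008, 0.008, 0.008, 0.008],
  claw=[1, 1, 1, 1, 1],
)

```text
clock: 35.35
eef_pos: [0.6296, -0.1099, 0.0304]
tool_rot: [-0.0, 1.0, -0.026, -0.0]
force: [-0.0, 0.2, -1.6]
width: 0.0154
```

drive_tool(
  translation=[
    [0, 0, 0.1],
    [0, 0, 0.1],
  ],
  spin=[0, 0],
  claw=[1, 1],
)

```text
clock: 35.55
eef_pos: [0.63, -0.11, 0.0302]
tool_rot: [-0.0, 1.0, -0.026, -0.0]
force: [-0.9, 0.5, -1.4]
width: 0.0152
```

drive_tool(
  translation=[
    [0, 0, 0.1],
    [0, 0, 0.1],
    [0, 0, 0],
    [0, 0, -3],
    [0, 0, -7],
  ],
  spin=[0, 0, 0, 0, 0],
  claw=[0.6, 0.5, 0.5, 0.5, 0.3],
)

```text
clock: 36.05
eef_pos: [0.6277, -0.1095, 0.0981]
tool_rot: [-0.001, 1.0, -0.026, -0.003]
force: [1.1, -0.1, 0.2]
width: 0.0558
```

```bash
python3 plan.py .57,-.3833,.1,-49;python3 -c "
from h import *
im=arm.camera('scene');cv2.imwrite('pics/b3s.png',im[:,:,::-1]);crop(im[:,:,::-1],130,190,320,330,4,'a9scene.png')"
```

```text
t 36.05 pos [ 0.6277 -0.1095  0.0981] jaw -92.95 w 0.0558 q6 1.37 F [ 1.1 -0.1  0.2] 
 -> trans [-4.36 27.64 -0.19] [(np.float64(-0.767), 'q6', np.float64(0.18))]
```

View pics/a9scene.png

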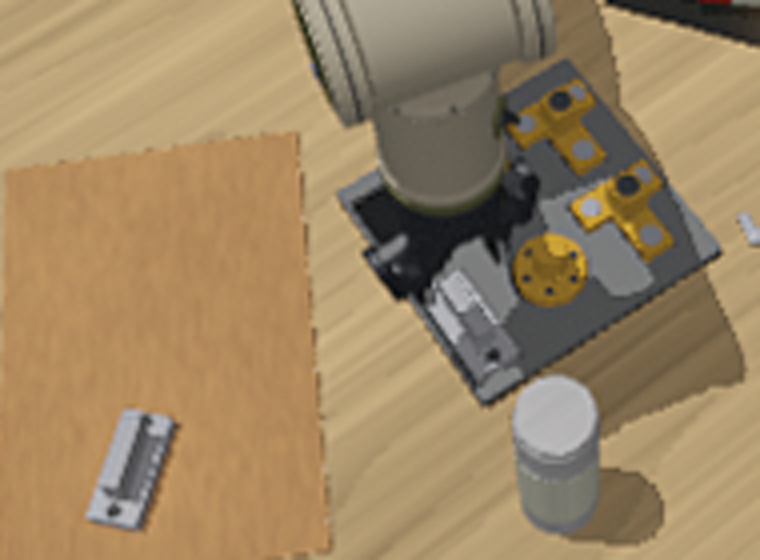

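Bracket A now sits in the far rectangular pocket. Bracket B is still at its knocked-aside position, and I'm going for it next.

drive_tool(
  translation=[
    [-4.6, 27.6, -0.2],
    [-4.6, 27.6, -0.2],
    [-4.6, 27.6, -0.2],
    [-4.6, 27.6, -0.2],
    [-4.6, 27.6, -0.2],
  ],
  spin=[-0.15, -0.3, -0.45, -0.6, -0.75],
  claw=[0, 0, 0, 0, 0],
)

```text
clock: 36.6
eef_pos: [0.5772, -0.3507, 0.1026]
tool_rot: [0.0, 0.941, 0.337, 0.0]
force: [-0.1, 0.1, -0.3]
width: 0.0856
```

drive_tool(
  translation=[
    [0, 0, 0],
    [0, 0, 0],
  ],
  spin=[0, 0],
  claw=[0, 0],
)

```text
clock: 36.8
eef_pos: [0.5771, -0.3503, 0.1022]
tool_rot: [0.0, 0.943, 0.332, 0.0]
force: [-0.1, 0.4, 1.3]
width: 0.0853
```

```bash
python3 plan.py .57,-.3833,.1,-49
```

```text
t 36.8 pos [ 0.5771 -0.3503  0.1022] jaw -51.17 w 0.0853 q6 0.27 F [-0.1  0.4  1.3] 
 -> trans [-2.62  2.13  0.22] [(np.float64(-0.038), 'q6', np.float64(0.19))]
```

drive_tool(
  translation=[
    [-2.6, 2.1, 0.2],
    [-2.6, 2.1, 2],
    [-2.6, 2.1, 5],
    [-2.6, 2.1, 7.2],
    [-2.6, 2.1, 7.2],
  ],
  spin=[-0.038, -0.038, -0.038, -0.038, -0.038],
  claw=[0, 0, 0, 0, 0],
)

```text
clock: 37.3
eef_pos: [0.5684, -0.3775, 0.0248]
tool_rot: [-0.004, 0.936, 0.352, -0.002]
force: [-1.0, 1.4, -1.1]
width: 0.0852
```

drive_tool(
  translation=[
    [0, 0, 0],
    [0, 0, 0],
    [0, 0, 0],
    [0, 0, 0],
    [0, 0, 0],
  ],
  spin=[0, 0, 0, 0, 0],
  claw=[1, 1, 1, 1, 1],
)

```text
clock: 37.8
eef_pos: [0.572, -0.382, 0.0324]
tool_rot: [0.001, 0.936, 0.352, 0.001]
force: [0.6, 1.8, 7.0]
width: 0.055
```

drive_tool(
  translation=[
    [0, 0, 0],
    [0, 0, 0],
    [0, 0, 0],
    [0, 0, 0],
    [0, 0, 0],
  ],
  spin=[0, 0, 0.15, 0.3, 0.45],
  claw=[0, 0, 0, 0, 0],
)

```text
clock: 38.3
eef_pos: [0.5703, -0.3815, 0.0298]
tool_rot: [-0.0, 0.991, 0.131, -0.0]
force: [0.8, -0.4, 0.4]
width: 0.0853
```

drive_tool(
  translation=[
    [0, 0, 0],
    [0, 0, 0],
    [0, 0, 0],
    [0, 0, 0],
    [0, 0, 0],
  ],
  spin=[0.15, 0.3, 0.45, 0.6, 0.75],
  claw=[0, 0, 0, 0, 0],
)

```text
clock: 38.8
eef_pos: [0.5702, -0.3815, 0.0297]
tool_rot: [-0.0, 0.971, -0.241, -0.0]
force: [-0.1, 0.6, -0.4]
width: 0.0853
```

drive_tool(
  translation=[
    [0, 0, 0],
    [0, 0, 0],
    [0, 0, 0],
    [0, 0, 0],
    [0, 0, 0],
  ],
  spin=[0.15, 0.3, 0.371, 0.371, 0.371],
  claw=[0, 0, 0, 0, 0],
)

```text
clock: 39.3
eef_pos: [0.5704, -0.3815, 0.0299]
tool_rot: [0.0, 0.911, -0.412, -0.0]
force: [0.1, 0.6, 0.0]
width: 0.0859
```

drive_tool(
  translation=[
    [0, 0, 0],
    [0, 0, 0],
    [0, 0, 0],
    [0, 0, 0],
    [0, 0, 0],
  ],
  spin=[0, 0, 0, 0, 0],
  claw=[1, 1, 1, 1, 1],
)

```text
clock: 39.8
eef_pos: [0.5706, -0.3816, 0.0303]
tool_rot: [0.0, 0.911, -0.413, 0.0]
force: [1.2, 0.9, -0.3]
width: 0.0156
```

```bash
python3 plan.py .5275,-.105,.095,87.1
```

```text
t 39.8 pos [ 0.5706 -0.3816  0.0303] jaw -138.75 w 0.0156 q6 1.76 F [ 1.2  0.9 -0.3] 
 -> trans [-23.64 -15.    -6.48] [(np.float64(-0.8), 'q6', np.float64(1.35)), (np.float64(-3.942), 'q6', np.float64(-1.79))]
```

drive_tool(
  translation=[
    [0, 0, -4],
    [-1, -0.7, -6.4],
    [-6, -3.7, -6.4],
    [-11, -6.8, -6.4],
    [-23.6, -15, -6.4],
  ],
  spin=[0, -0.1, -0.25, -0.4, -0.55],
  claw=[1, 1, 1, 1, 1],
)

```text
clock: 40.3
eef_pos: [0.5439, -0.2198, 0.0938]
tool_rot: [-0.0, 0.989, -0.147, -0.0]
force: [1.2, 1.3, -2.0]
width: 0.0153
```

```bash
python3 plan.py .5275,-.105,.095,87.1
```

```text
t 40.3 pos [ 0.5439 -0.2198  0.0938] jaw -106.95 w 0.0153 q6 1.39 F [ 1.2  1.3 -2. ] 
 -> trans [ -4.92 -10.51  -0.12] [(np.float64(-0.245), 'q6', np.float64(1.34)), (np.float64(-3.387), 'q6', np.float64(-1.8))]
```

drive_tool(
  translation=[
    [-4.8, -10, 0],
    [-4.8, -10, 0],
    [-4.8, -10, 0],
    [-4.8, -10, 1.5],
    [-4.8, -10, 3],
  ],
  spin=[-0.14, -0.245, -0.245, -0.245, -0.245],
  claw=[1, 1, 1, 1, 1],
)

```text
clock: 40.8
eef_pos: [0.5292, -0.1123, 0.0635]
tool_rot: [0.0, 1.0, -0.028, 0.001]
force: [0.3, -0.0, -2.7]
width: 0.015
```

drive_tool(
  translation=[
    [0, 0, 0],
    [0, 0, 0],
    [0, 0, 0],
  ],
  spin=[0, 0, 0],
  claw=[1, 1, 1],
)

```text
clock: 41.1
eef_pos: [0.5288, -0.1127, 0.064]
tool_rot: [0.0, 1.0, -0.029, -0.0]
force: [0.9, 0.2, -2.6]
width: 0.0154
```

```bash
python3 plan.py .5275,-.105,.0313,87.1
```

```text
t 41.1 pos [ 0.5288 -0.1127  0.064 ] jaw -93.31 w 0.0154 q6 1.32 F [ 0.9  0.2 -2.6] 
 -> trans [-0.17 -0.76  3.27] [(np.float64(-0.007), 'q6', np.float64(1.33)), (np.float64(-3.149), 'q6', np.float64(-1.81))]
```

drive_tool(
  translation=[
    [-0.15, -0.77, 0],
    [-0.15, -0.77, 1],
    [-0.15, -0.77, 1.6],
    [-0.15, -0.77, 1.6],
    [-0.15, -0.77, 1.6],
  ],
  spin=[-0.007, -0.007, -0.007, -0.007, -0.007],
  claw=[1, 1, 1, 1, 1],
)

```text
clock: 41.6
eef_pos: [0.5272, -0.1037, 0.0476]
tool_rot: [-0.0, 1.0, -0.025, -0.0]
force: [0.2, 0.5, -2.5]
width: 0.015
```

drive_tool(
  translation=[
    [0, 0, 0.6],
    [0, 0, 1.1],
    [0, 0, 1.6],
    [0, 0, 1.65],
    [0, 0, 1.65],
  ],
  spin=[0, 0, 0, 0, 0],
  claw=[1, 1, 1, 1, 1],
)

```text
clock: 42.1
eef_pos: [0.5274, -0.1038, 0.0313]
tool_rot: [-0.0, 1.0, -0.025, -0.0]
force: [0.2, -0.1, -2.5]
width: 0.0151
```

drive_tool(
  translation=[
    [0, 0, 0.05],
    [0, 0, 0],
    [0, 0, -3],
    [0, 0, -8],
    [0, -5, -14],
  ],
  spin=[0, 0, 0, 0, 0],
  claw=[0.6, 0.5, 0.5, 0.5, 0.3],
)

```text
clock: 42.6
eef_pos: [0.5295, -0.0742, 0.1526]
tool_rot: [0.001, 1.0, -0.026, 0.001]
force: [1.0, -0.2, 1.6]
width: 0.056
```

```bash
cat > ext.py <<'E'
from h import *
def meas(n,im,roi,tag):
    x0,y0,x1,y1=roi;f=im.astype(int);hsv=cv2.cvtColor(im,cv2.COLOR_BGR2HSV)
    red=((hsv[...,0]<8)|(hsv[...,0]>172))&(hsv[...,1]>150)&(hsv[...,2]>60)
    wh=(hsv[...,1]<60)&(hsv[...,2]>95)
    br=(hsv[...,0]>12)&(hsv[...,0]<30)&(hsv[...,1]>110)&(hsv[...,2]>80)
    for nm,m in(('body',red|wh),('brass',br)):
        k=np.zeros(m.shape,np.uint8);k[y0:y1,x0:x1]=m[y0:y1,x0:x1]
        if nm=='body':k=cv2.morphologyEx(k,cv2.MORPH_CLOSE,np.ones((3,3)))
        for c in cv2.findContours(k,0,1)[0]:
            a=cv2.contourArea(c)
            if 20<a<1500:
                W=plane(n,c.reshape(-1,2).astype(float),.030)[:,:2]*1000
                r=cv2.minAreaRect(W.astype(np.float32));M=cv2.moments(c);p=(M['m10']/M['m00'],M['m01']/M['m00'])
                print(tag,n,nm,a,'rect',np.round(r[0],1),np.round(r[1],1),round(r[2],1),'cen',plane(n,[p],.03)[0,:2].round(4),np.round(p,1))
    g=im.max(2)<50
E
python3 - <<'E'
from ext import *
a=cv2.imread('pics/top0.png');b=cv2.imread('pics/scene0.png')
meas('top',a,(150,185,250,275),'');meas('scene',b,(285,145,365,205),'')
for n,im,pts in(('top',a,[(207,180),(140,222),(187,296.5),(255.5,247)]),('scene',b,[(304,144),(364,154),(344,209),(281,195)])):
    g=(im.max(2)<48).astype(np.uint8)
    x0,y0,x1,y1=(130,165,270,310) if n=='top' else (270,135,375,215)
    k=np.zeros_like(g);k[y0:y1,x0:x1]=g[y0:y1,x0:x1]
    c=max(cv2.findContours(k,0,1)[0],key=cv2.contourArea)
    W=plane(n,c.reshape(-1,2).astype(float),.004)[:,:2]*1000;r=cv2.minAreaRect(W.astype(np.float32));print(n,'mat',r)
s=arm.camera('scene');cv2.imwrite('pics/e1s.png',s[:,:,::-1]);crop(s[:,:,::-1],200,130,370,290,4,'a10.png')
t=arm.camera('top');cv2.imwrite('pics/e1t.png',t[:,:,::-1])
import plan;plan.go([.4,.2,.15])
E
```

```text
top body 642.5 rect [473.5 378.5] [115.8  49.6] 46.0 cen [0.4738 0.3787] [181.5 239.3]
 top body 628.0 rect [525.  288.5] [115.1  49.9] 47.9 cen [0.5249 0.2883] [213.4 220.4]
 top brass 70.5 rect [426.2 327.6] [28.3 23.4] 44.0 cen [0.4267 0.3284] [199.2 255.3]
 top brass 66.5 rect [478.4 236.5] [27.9 24.1] 49.1 cen [0.4789 0.2368] [231.6 235.7]
 scene body 377.0 rect [521.6 289.5] [109.6  65.8] 47.5 cen [0.5186 0.287 ] [318.5 183.2]
 scene body 360.0 rect [471.1 380.2] [109.8  68.2] 45.5 cen [0.4718 0.3812] [329.5 162.3]
 scene brass 42.5 rect [476.6 238.2] [25.2 31.2] 50.7 cen [0.4775 0.2376] [300.5 182.7]
 scene brass 39.0 rect [422.3 331.1] [26.  33.5] 50.0 cen [0.4236 0.3294] [310.4 161. ]
top mat ((486.56256103515625, 340.6025390625), (256.3793029785156, 236.4126434326172), 33.562110900878906)
scene mat ((438.55560302734375, 310.09759521484375), (137.8000946044922, 234.860107421875), 33.60795974731445)
t 42.7 pos [ 0.5336 -0.0705  0.1576] jaw -92.74 w 0.0598 q6 1.39 F [ 0.3 -0.3 -0.1] 
 -> trans [-14.64 -26.38   0.57] []
```

View pics/a10.png

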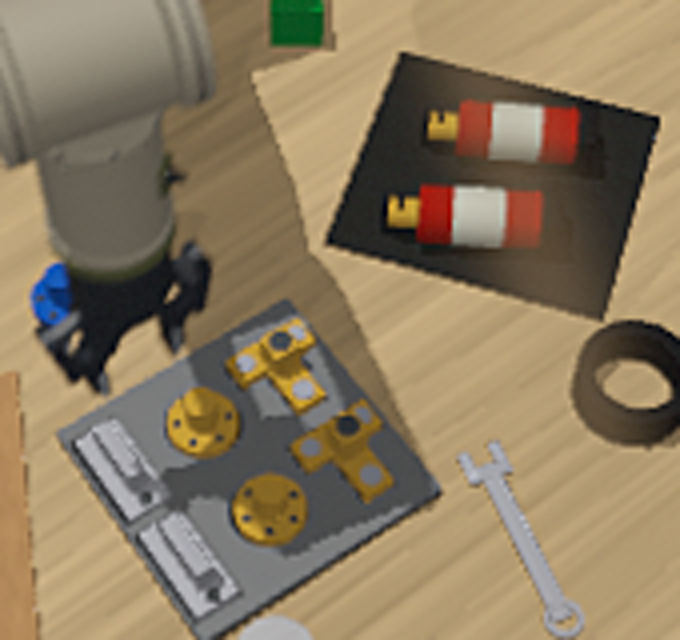

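View pics/e1t.png

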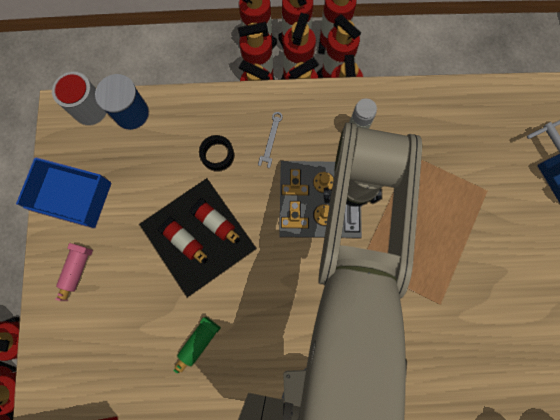

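```bash
python3 plan.py .479,.2388,.12,-41.9 .479,.2388,.12
```

```text
t 42.7 pos [ 0.5336 -0.0705  0.1576] jaw -92.74 w 0.0598 q6 1.39 F [ 0.3 -0.3 -0.1] 
 -> trans [ -6.97 -30.64   3.65] [(np.float64(-0.887), 'q6', np.float64(1.1)), (np.float64(-4.029), 'q6', np.float64(-2.04))]
t 42.7 pos [ 0.5336 -0.0705  0.1576] jaw -92.74 w 0.0598 q6 1.39 F [ 0.3 -0.3 -0.1] 
 -> trans [ -6.97 -30.64   3.65] []
```

drive_tool(
  translation=[
    [-7, -29, 1],
    [-7, -29, 1],
    [-7, -29, 1],
    [-7, -29, 1],
    [-7, -29, 1],
  ],
  spin=[-0.15, -0.3, -0.45, -0.6, -0.75],
  claw=[0, 0, 0, 0, 0],
  newtons=20,
)

```text
clock: 43.2
eef_pos: [0.4817, 0.1753, 0.1413]
tool_rot: [0.0, 0.938, 0.346, 0.0]
force: [1.0, -0.5, 0.4]
width: 0.0855
```

drive_tool(
  translation=[
    [0, 0, 0],
    [0, 0, 0],
  ],
  spin=[-0.13, -0.13],
  claw=[0, 0],
)

```text
clock: 43.4
eef_pos: [0.4818, 0.175, 0.1411]
tool_rot: [0.0, 0.914, 0.406, -0.0]
force: [-0.5, -0.2, -0.3]
width: 0.0856
```

```bash
python3 plan.py .479,.2388,.08,-41.9
```

```text
t 43.4 pos [0.4818 0.175  0.1411] jaw -42.07 w 0.0856 q6 0.98 F [-0.5 -0.2 -0.3] 
 -> trans [ 4.56 -4.48  6.11] [(np.float64(-0.003), 'q6', np.float64(1.09)), (np.float64(-3.145), 'q6', np.float64(-2.05))]
```

drive_tool(
  translation=[
    [4.5, -4.5, 4],
    [4.5, -4.5, 6],
    [4.5, -4.5, 6],
    [4.5, -4.5, 6],
  ],
  spin=[0, 0, 0, 0],
  claw=[0, 0, 0, 0],
)

```text
clock: 43.8
eef_pos: [0.4791, 0.236, 0.0806]
tool_rot: [0.0, 0.916, 0.402, -0.001]
force: [0.8, -0.3, 0.3]
width: 0.0853
```

```bash
python3 plan.py .479,.2388,.013,-41.9;python3 -c "
from h import *
im=arm.camera('scene');cv2.imwrite('pics/x1s.png',im[:,:,::-1]);crop(im[:,:,::-1],260,110,380,210,5,'a11.png')"
```

```text
t 43.8 pos [0.4791 0.236  0.0806] jaw -42.57 w 0.0853 q6 1.11 F [ 0.8 -0.3  0.3] 
 -> trans [ 0.22 -0.19  6.76] [(np.float64(-0.012), 'q6', np.float64(1.1)), (np.float64(-3.153), 'q6', np.float64(-2.04))]
```

View pics/a11.png

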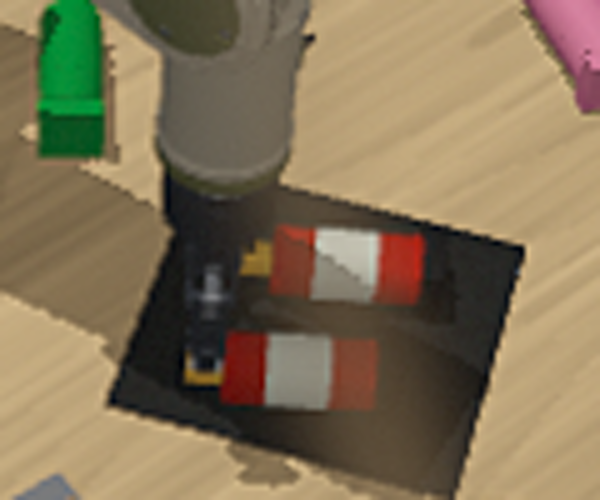

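drive_tool(
  translation=[
    [0.1, -0.2, 2],
    [0.1, -0.2, 5],
    [0.1, -0.2, 6.6],
    [0.1, -0.2, 6.6],
    [0.1, -0.2, 6.6],
  ],
  spin=[-0.01, -0.01, -0.01, -0.01, -0.01],
  claw=[0, 0, 0, 0, 0],
)

```text
clock: 44.35
eef_pos: [0.4802, 0.2387, 0.0172]
tool_rot: [0.0, 0.913, 0.407, 0.001]
force: [0.4, -0.6, 0.3]
width: 0.0856
```

drive_tool(
  translation=[
    [0, 0, 0],
    [0, 0, 0],
    [0, 0, 0],
    [0, 0, 0],
    [0, 0, 0],
  ],
  spin=[0, 0, 0, 0, 0],
  claw=[1, 1, 1, 1, 1],
)

```text
clock: 44.85
eef_pos: [0.4801, 0.2395, 0.0173]
tool_rot: [0.0, 0.913, 0.408, 0.001]
force: [-1.0, -2.4, 8.7]
width: 0.05
```

drive_tool(
  translation=[
    [0, 0, 0],
    [0, 0, 0],
  ],
  spin=[0, 0],
  claw=[1, 1],
)

```text
clock: 45.05
eef_pos: [0.4801, 0.2395, 0.0173]
tool_rot: [0.0, 0.913, 0.408, 0.001]
force: [-0.6, -2.1, 7.8]
width: 0.0498
```

```bash
python3 -c "
from h import *
im=arm.camera('scene');cv2.imwrite('pics/x2s.png',im[:,:,::-1]);crop(im[:,:,::-1],270,140,360,210,7,'a12.png')
im=arm.camera('top');crop(im[:,:,::-1],150,170,270,280,5,'a12t.png')
print(proj('top',[[.48,.2395,.03]]),proj('scene',[[.48,.2395,.03]]))"
```

```text
[[230.69530719 235.35327273]] [[301.39349557 182.91053065]]
```

View pics/a12.png

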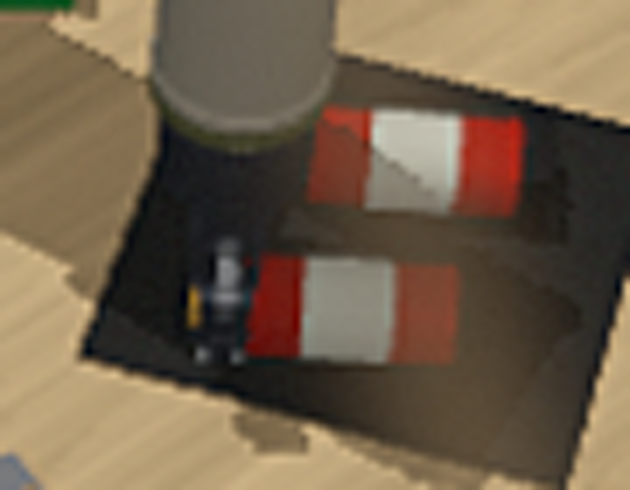

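View pics/a12t.png

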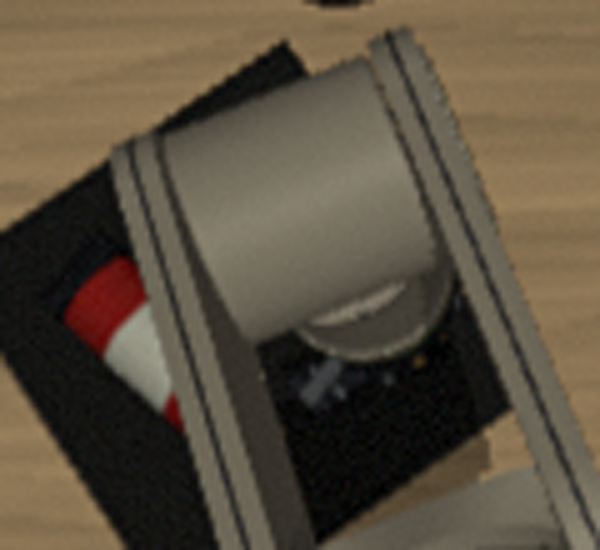

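drive_tool(
  translation=[
    [0, 0, 0],
    [0, 0, 0],
    [-0.9, 0, 0.3],
    [-0.9, 0, 0.3],
    [-0.9, 0, 0.3],
  ],
  spin=[0, 0, 0, 0, 0],
  claw=[0, 0, 0, 0, 0],
)

```text
clock: 45.65
eef_pos: [0.4721, 0.2322, 0.0121]
tool_rot: [-0.0, 0.913, 0.408, -0.0]
force: [-0.3, 0.2, -0.1]
width: 0.0853
```

drive_tool(
  translation=[
    [0, 0, 0],
    [0, 0, 0],
    [0, 0, 0],
    [0, 0, 0],
    [0, 0, 0],
  ],
  spin=[0, 0, 0, 0, 0],
  claw=[1, 1, 1, 1, 1],
)

```text
clock: 46.15
eef_pos: [0.4729, 0.2326, 0.0127]
tool_rot: [0.0, 0.913, 0.408, 0.0]
force: [0.4, -0.6, -0.1]
width: 0.0252
```

drive_tool(
  translation=[
    [0, 0, 0],
    [0, 0, 0],
  ],
  spin=[0, 0],
  claw=[1, 1],
)

```text
clock: 46.35
eef_pos: [0.4729, 0.2326, 0.0127]
tool_rot: [0.0, 0.913, 0.408, 0.0]
force: [0.1, 0.2, 0.9]
width: 0.0249
```

drive_tool(
  translation=[
    [0.3, 0, -2],
    [0.6, 0, -3.7],
    [1.0, 0, -5.3],
    [1.5, 0, -6.9],
    [1.5, 0, -6.9],
  ],
  spin=[0, 0, 0, 0, 0],
  claw=[1, 1, 1, 1, 1],
)

```text
clock: 46.85
eef_pos: [0.4842, 0.2445, 0.0835]
tool_rot: [0.0, 0.913, 0.408, 0.002]
force: [-0.3, -0.9, -0.9]
width: 0.0252
```

```bash
python3 -c "
from h import *
im=arm.camera('scene');cv2.imwrite('pics/x3s.png',im[:,:,::-1]);crop(im[:,:,::-1],260,110,380,210,5,'a13.png')"
```

```text
(no output)
```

View pics/a13.png

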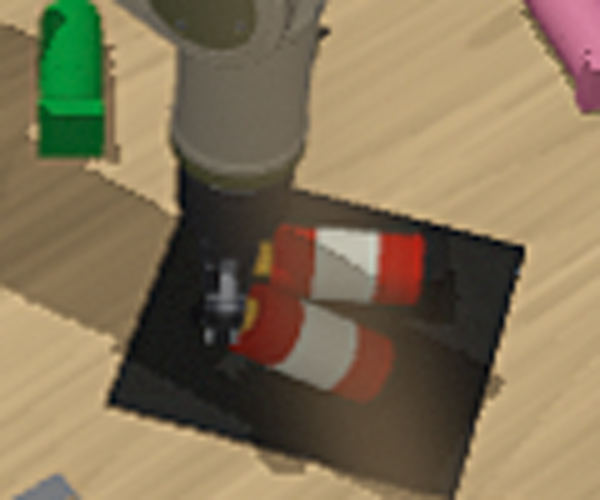

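drive_tool(
  translation=[
    [0.6, 0, -1.4],
    [1.3, 0, -2.6],
    [2.1, 0, -3.5],
    [2.9, 0, -4.3],
    [4.5, 0, -5.1],
  ],
  spin=[0, 0, 0, 0, 0],
  claw=[1, 1, 1, 1, 1],
)

```text
clock: 47.4
eef_pos: [0.5129, 0.2775, 0.133]
tool_rot: [0.0, 0.913, 0.408, -0.0]
force: [-0.2, 0.0, -4.2]
width: 0.0248
```

drive_tool(
  translation=[
    [0.6, 0, -0.3],
    [1.2, 0, -0.8],
    [1.8, 0, -1],
    [1.8, 0, -1],
    [1.8, 0, -1],
  ],
  spin=[0, 0, 0, 0, 0],
  claw=[1, 1, 1, 1, 1],
)

```text
clock: 47.9
eef_pos: [0.5245, 0.2905, 0.1421]
tool_rot: [0.0, 0.913, 0.408, -0.0]
force: [-0.3, -0.1, -5.3]
width: 0.0254
```

```bash
python3 -c "
from h import *
im=arm.camera('scene');cv2.imwrite('pics/x4s.png',im[:,:,::-1]);crop(im[:,:,::-1],260,110,380,210,5,'a14.png')
im=arm.camera('top');crop(im[:,:,::-1],150,170,270,280,5,'a14t.png')"
```

```text
(no output)
```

View pics/a14.png

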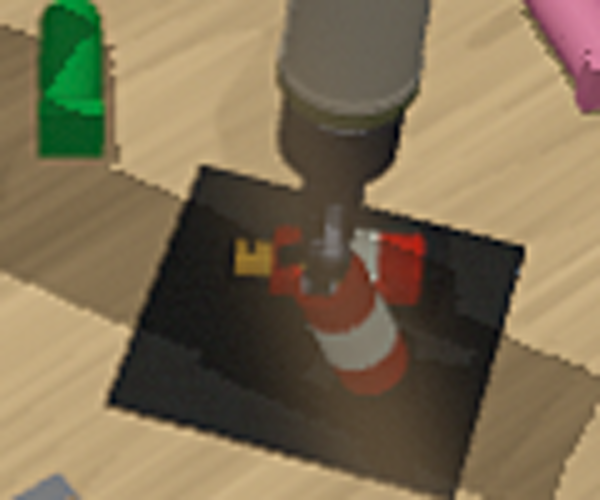

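View pics/a14t.png

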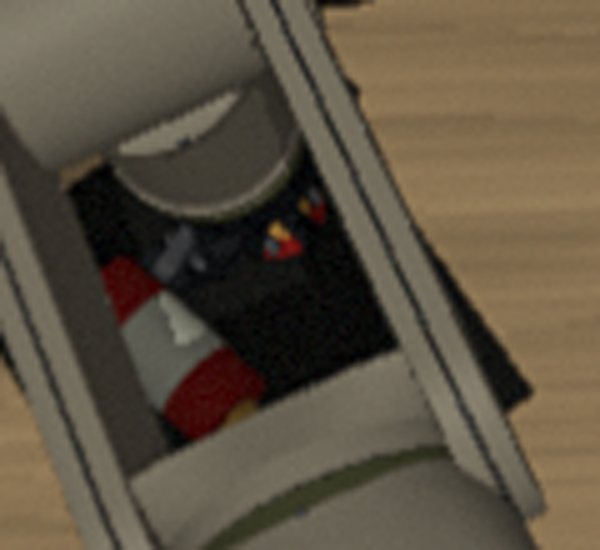

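```bash
python3 -c "
from h import *
import numpy as np
g=np.array([.5245,.2905,.161]);ax=np.array([.669,.743,0])
for th in (90,80,70,60,50):
    t=np.radians(th);d=np.array([ax[0]*np.cos(t),ax[1]*np.cos(t),-np.sin(t)])
    p=proj('scene',[g,g+d*.02,g+d*.127]);print(th,((p-[260,110])*5).round(0).tolist(), 'footlow',round(g[2]-.145*np.sin(t)-.026*np.cos(t),4))
"
```

```text
90 [[319.0, 254.0], [316.0, 273.0], [302.0, 366.0]] footlow 0.016
80 [[319.0, 254.0], [321.0, 273.0], [333.0, 366.0]] footlow 0.0137
70 [[319.0, 254.0], [326.0, 272.0], [364.0, 363.0]] footlow 0.0159
60 [[319.0, 254.0], [331.0, 271.0], [394.0, 357.0]] footlow 0.0224
50 [[319.0, 254.0], [336.0, 270.0], [423.0, 348.0]] footlow 0.0332
```

drive_tool(
  translation=[
    [0, 0, 0.6],
    [0, 0, 1.1],
    [0, 0, 1.3],
    [0, 0, 1.3],
  ],
  spin=[0, 0, 0, 0],
  claw=[1, 1, 1, 1],
)

```text
clock: 48.4
eef_pos: [0.5258, 0.291, 0.1315]
tool_rot: [0.0, 0.913, 0.408, 0.001]
force: [-2.4, -1.0, 9.4]
width: 0.0254
```

drive_tool(
  translation=[
    [0.6, 0, -0.05],
    [1.2, 0, -0.1],
    [1.8, 0, -0.15],
    [2.4, 0, -0.2],
    [2.4, 0, -0.2],
  ],
  spin=[0, 0, 0, 0, 0],
  claw=[1, 1, 1, 1, 1],
)

```text
clock: 48.9
eef_pos: [0.5422, 0.3095, 0.1335]
tool_rot: [-0.0, 0.913, 0.408, 0.002]
force: [-1.8, -0.9, 7.7]
width: 0.0252
```

```bash
python3 -c "
from h import *
im=arm.camera('scene');cv2.imwrite('pics/x5s.png',im[:,:,::-1]);crop(im[:,:,::-1],260,110,380,210,5,'a15.png')
import numpy as np
g=arm.sense()['eef_pos']+[0,0,.019];ax=np.array([.669,.743,0])
for th in (90,80,70,60):
    t=np.radians(th);d=np.array([ax[0]*np.cos(t),ax[1]*np.cos(t),-np.sin(t)])
    p=proj('scene',[g,g+d*.02,g+d*.127]);print(th,((p-[260,110])*5).round(0).tolist(), 'footlow',round(g[2]-.145*np.sin(t)-.026*np.cos(t),4))
"
```

```text
90 [[356.0, 265.0], [353.0, 283.0], [337.0, 375.0]] footlow 0.0075
80 [[356.0, 265.0], [358.0, 283.0], [368.0, 375.0]] footlow 0.0052
70 [[356.0, 265.0], [364.0, 283.0], [399.0, 372.0]] footlow 0.0074
60 [[356.0, 265.0], [369.0, 282.0], [429.0, 366.0]] footlow 0.014
```

View pics/a15.png

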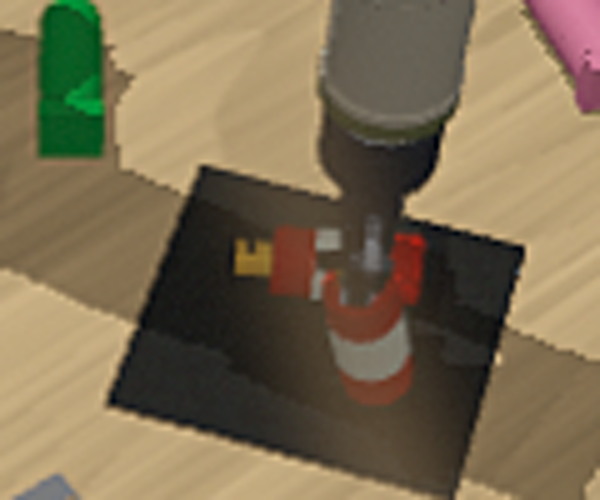

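drive_tool(
  translation=[
    [0.6, 0, 0],
    [1.2, 0, 0.05],
    [1.8, 0, 0.05],
    [2.4, 0, 0.1],
    [3.0, 0, 0.15],
  ],
  spin=[0, 0, 0, 0, 0],
  claw=[1, 1, 1, 1, 1],
)

```text
clock: 49.45
eef_pos: [0.5617, 0.3316, 0.1313]
tool_rot: [-0.0, 0.913, 0.408, 0.001]
force: [-1.1, 0.8, 4.4]
width: 0.025
```

drive_tool(
  translation=[
    [0.2, 0, 0],
    [0.2, 0, 0],
  ],
  spin=[0, 0],
  claw=[1, 1],
)

```text
clock: 49.65
eef_pos: [0.5629, 0.333, 0.131]
tool_rot: [-0.0, 0.913, 0.408, 0.001]
force: [0.6, 0.8, 5.9]
width: 0.0251
```

```bash
python3 -c "
from h import *
im=arm.camera('scene');cv2.imwrite('pics/x6s.png',im[:,:,::-1]);crop(im[:,:,::-1],260,110,380,210,5,'a16.png')
import numpy as np
g=arm.sense()['eef_pos']+[0,0,.019];ax=np.array([.669,.743,0])
for th in (100,90,80,70):
    t=np.radians(th);d=np.array([ax[0]*np.cos(t),ax[1]*np.cos(t),-np.sin(t)])
    p=proj('scene',[g,g+d*.02,g+d*.127]);print(th,((p-[260,110])*5).round(0).tolist())
"
```

```text
100 [[403.0, 270.0], [394.0, 287.0], [350.0, 376.0]]
90 [[403.0, 270.0], [400.0, 288.0], [381.0, 379.0]]
80 [[403.0, 270.0], [405.0, 288.0], [412.0, 380.0]]
70 [[403.0, 270.0], [410.0, 287.0], [443.0, 377.0]]
```

View pics/a16.png

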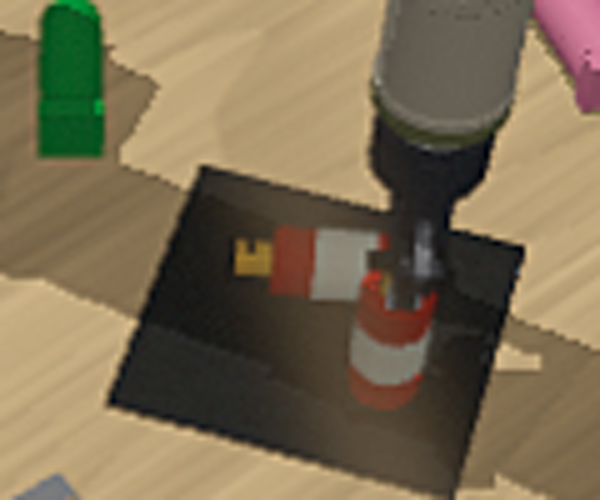

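drive_tool(
  translation=[
    [0, 0, -0.1],
    [0, 0, -0.1],
    [0, 0, -0.1],
    [0, 0, -0.1],
  ],
  spin=[0, 0, 0, 0],
  claw=[0.6, 0.4, 0.35, 0.35],
)

```text
clock: 50.1
eef_pos: [0.5619, 0.3322, 0.1306]
tool_rot: [0.0, 0.913, 0.408, -0.0]
force: [-0.3, 0.6, -0.0]
width: 0.0553
```

drive_tool(
  translation=[
    [0, 0, -2],
    [0, 0, -5],
    [0, 0, -8],
    [-3, 0, -8],
    [-7, 0, -8],
  ],
  spin=[0, 0, 0, 0, 0],
  claw=[0.35, 0.35, 0.35, 0.35, 0.35],
)

```text
clock: 50.6
eef_pos: [0.5162, 0.2807, 0.2124]
tool_rot: [-0.0, 0.913, 0.409, 0.002]
force: [0.3, -0.8, -0.6]
width: 0.0555
```

```bash
python3 plan.py .42,.324,.21,-42.9; python3 -c "
from h import *
im=arm.camera('scene');cv2.imwrite('pics/x7s.png',im[:,:,::-1]);crop(im[:,:,::-1],260,110,380,210,5,'a17.png')"
```

```text
t 50.6 pos [0.5162 0.2807 0.2124] jaw -41.77 w 0.0555 q6 1.14 F [ 0.3 -0.8 -0.6] 
 -> trans [ -3.18 -10.06   0.22] [(np.float64(0.02), 'q6', np.float64(1.32)), (np.float64(-3.122), 'q6', np.float64(-1.82))]
```

View pics/a17.png

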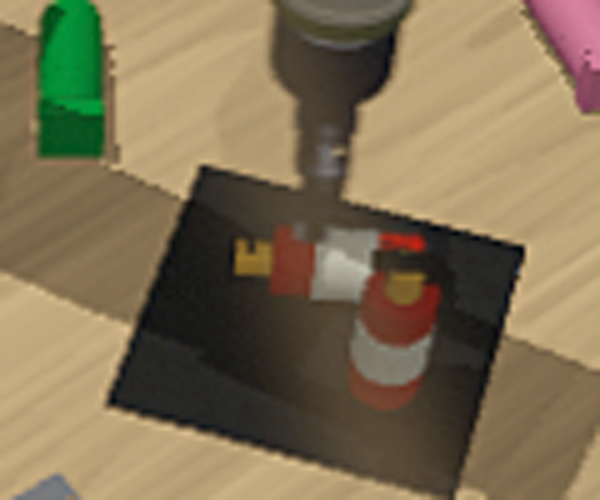

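R is standing. Next is the other one, with the same recipe.

drive_tool(
  translation=[
    [-3.2, -10, 0],
    [-3.2, -10, 0],
    [-3.2, -10, 4],
    [-3.2, -10, 9],
    [-3.2, -10, 12],
  ],
  spin=[0.02, 0.02, 0.02, 0.02, 0.02],
  claw=[0.3, 0, 0, 0, 0],
)

```text
clock: 51.15
eef_pos: [0.4175, 0.3224, 0.0878]
tool_rot: [0.0, 0.917, 0.4, -0.001]
force: [-0.3, -0.2, 0.1]
width: 0.0854
```

drive_tool(
  translation=[
    [0, 0, 0],
    [0, 0, 0],
  ],
  spin=[0, 0],
  claw=[0, 0],
)

```text
clock: 51.35
eef_pos: [0.4195, 0.323, 0.0915]
tool_rot: [0.0, 0.917, 0.399, -0.0]
force: [1.0, 0.6, 1.2]
width: 0.0856
```

```bash
python3 plan.py .42,.324,.0125,-42.9; python3 -c "
from h import *
im=arm.camera('scene');cv2.imwrite('pics/x8s.png',im[:,:,::-1]);crop(im[:,:,::-1],260,110,380,210,5,'a18.png')"
```

```text
t 51.35 pos [0.4195 0.323  0.0915] jaw -42.97 w 0.0856 q6 1.31 F [1.  0.6 1.2] 
 -> trans [ 0.11 -0.03  7.9 ] [(np.float64(-0.001), 'q6', np.float64(1.31)), (np.float64(-3.143), 'q6', np.float64(-1.83))]
```

View pics/a18.png

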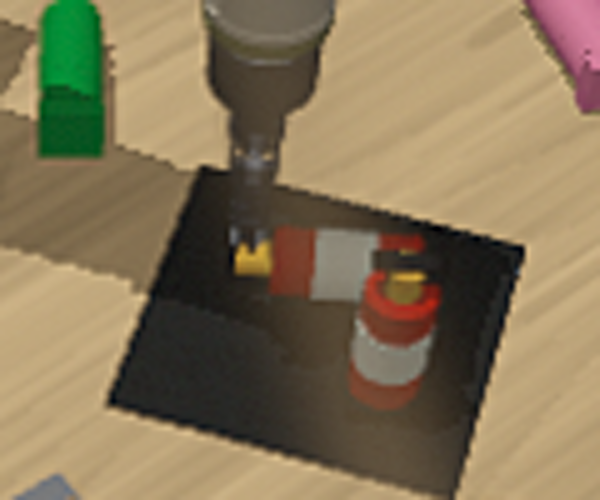

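drive_tool(
  translation=[
    [0.05, 0, 3],
    [0.05, 0, 6],
    [0.05, 0, 7.8],
    [0.05, 0, 7.8],
    [0.05, 0, 7.8],
  ],
  spin=[0, 0, 0, 0, 0],
  claw=[0, 0, 0, 0, 0],
)

```text
clock: 51.9
eef_pos: [0.4216, 0.3243, 0.0154]
tool_rot: [-0.0, 0.917, 0.399, 0.001]
force: [0.3, 0.7, 0.9]
width: 0.0855
```

drive_tool(
  translation=[
    [0, 0, 0],
    [0, 0, 0],
    [0, 0, 0],
    [0, 0, 0],
    [0, 0, 0],
  ],
  spin=[0, 0, 0, 0, 0],
  claw=[1, 1, 1, 1, 1],
)

```text
clock: 52.4
eef_pos: [0.4203, 0.3236, 0.0137]
tool_rot: [-0.0, 0.917, 0.399, 0.0]
force: [-1.6, -0.9, 5.0]
width: 0.0254
```

drive_tool(
  translation=[
    [0, 0, 0],
    [0, 0, 0],
  ],
  spin=[0, 0],
  claw=[1, 1],
)

```text
clock: 52.6
eef_pos: [0.4203, 0.3236, 0.0137]
tool_rot: [-0.0, 0.917, 0.399, 0.0]
force: [-1.4, -1.8, 6.2]
width: 0.0252
```

drive_tool(
  translation=[
    [0.3, 0, -2],
    [0.6, 0, -3.7],
    [1.0, 0, -5.3],
    [1.5, 0, -6.8],
    [1.5, 0, -6.8],
  ],
  spin=[0, 0, 0, 0, 0],
  claw=[1, 1, 1, 1, 1],
)

```text
clock: 53.1
eef_pos: [0.4315, 0.3354, 0.0832]
tool_rot: [-0.0, 0.917, 0.399, 0.002]
force: [-1.2, -1.8, 0.0]
width: 0.0253
```

drive_tool(
  translation=[
    [0.6, 0, -1.2],
    [1.3, 0, -2.4],
    [2.1, 0, -3.3],
    [2.9, 0, -4],
    [2.9, 0, -4],
  ],
  spin=[0, 0, 0, 0, 0],
  claw=[1, 1, 1, 1, 1],
)

```text
clock: 53.6
eef_pos: [0.4513, 0.3569, 0.1227]
tool_rot: [-0.0, 0.917, 0.399, 0.001]
force: [-2.1, -2.5, 4.7]
width: 0.0252
```

```bash
cat > ang.py <<'E'
from h import *
import sys
im=arm.camera('scene');crop(im[:,:,::-1],260,110,380,210,5,sys.argv[1])
g=arm.sense()['eef_pos']+[0,0,.019];ax=np.array([.681,.733,0])
for th in (90,80,70,60,50):
    t=np.radians(th);d=np.array([ax[0]*np.cos(t),ax[1]*np.cos(t),-np.sin(t)])
    p=proj('scene',[g,g+d*.127]);print(th,((p-[260,110])*5).round(0).tolist(),'footlow',round(g[2]-.145*np.sin(t)-.026*np.cos(t),4),'ahead',round(.145*np.cos(t)-.026*np.sin(t),3))
E
python3 ang.py a19.png
```

```text
90 [[317.0, 160.0], [301.0, 273.0]] footlow -0.0038 ahead -0.026
80 [[317.0, 160.0], [331.0, 274.0]] footlow -0.0061 ahead -0.0
70 [[317.0, 160.0], [361.0, 271.0]] footlow -0.0039 ahead 0.025
60 [[317.0, 160.0], [390.0, 265.0]] footlow 0.0027 ahead 0.05
50 [[317.0, 160.0], [417.0, 256.0]] footlow 0.0134 ahead 0.073
```

View pics/a19.png

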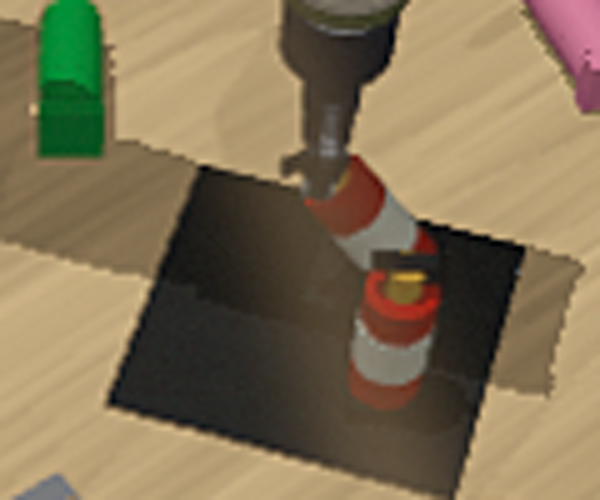

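drive_tool(
  translation=[
    [0.8, 0, -0.3],
    [1.6, 0, -0.5],
    [2.4, 0, -0.7],
    [3.2, 0, -0.85],
    [4.0, 0, -0.9],
  ],
  spin=[0, 0, 0, 0, 0],
  claw=[1, 1, 1, 1, 1],
)

```text
clock: 54.15
eef_pos: [0.4781, 0.3854, 0.132]
tool_rot: [-0.0, 0.917, 0.399, 0.001]
force: [-2.0, -3.6, 12.7]
width: 0.0251
```

```bash
python3 ang.py a20.png
```

```text
90 [[378.0, 155.0], [358.0, 269.0]] footlow 0.0062 ahead -0.026
80 [[378.0, 155.0], [388.0, 269.0]] footlow 0.0039 ahead -0.0
70 [[378.0, 155.0], [418.0, 266.0]] footlow 0.0061 ahead 0.025
60 [[378.0, 155.0], [448.0, 260.0]] footlow 0.0126 ahead 0.05
50 [[378.0, 155.0], [475.0, 251.0]] footlow 0.0234 ahead 0.073
```

View pics/a20.png

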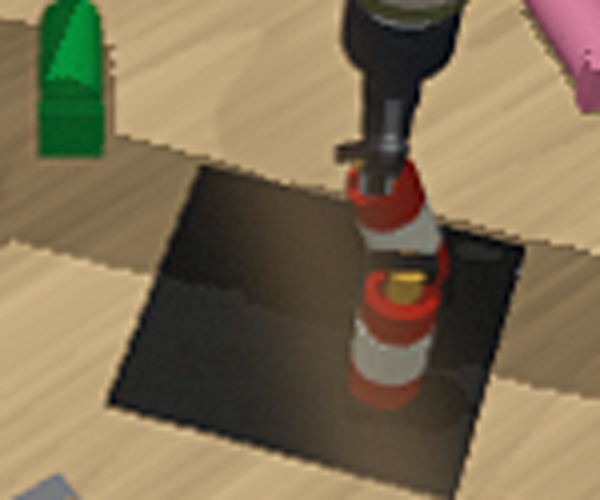

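drive_tool(
  translation=[
    [0.8, 0, -0.05],
    [1.6, 0, -0.05],
    [2.4, 0, 0],
    [3.2, 0, 0.05],
    [3.9, 0, 0.1],
  ],
  spin=[0, 0, 0, 0, 0],
  claw=[1, 1, 1, 1, 1],
)

```text
clock: 54.7
eef_pos: [0.5054, 0.4147, 0.1316]
tool_rot: [-0.0, 0.917, 0.399, 0.002]
force: [0.5, -0.1, 8.9]
width: 0.0254
```

drive_tool(
  translation=[
    [0.2, 0, 0],
    [0.2, 0, 0],
  ],
  spin=[0, 0],
  claw=[1, 1],
)

```text
clock: 54.9
eef_pos: [0.5066, 0.4161, 0.1313]
tool_rot: [-0.0, 0.917, 0.399, 0.002]
force: [0.5, 0.9, 8.8]
width: 0.0251
```

```bash
python3 ang.py a21.png
```

```text
90 [[437.0, 160.0], [413.0, 273.0]] footlow 0.0054 ahead -0.026
80 [[437.0, 160.0], [444.0, 274.0]] footlow 0.0031 ahead -0.0
70 [[437.0, 160.0], [474.0, 271.0]] footlow 0.0052 ahead 0.025
60 [[437.0, 160.0], [503.0, 265.0]] footlow 0.0118 ahead 0.05
50 [[437.0, 160.0], [531.0, 256.0]] footlow 0.0226 ahead 0.073
```

View pics/a21.png

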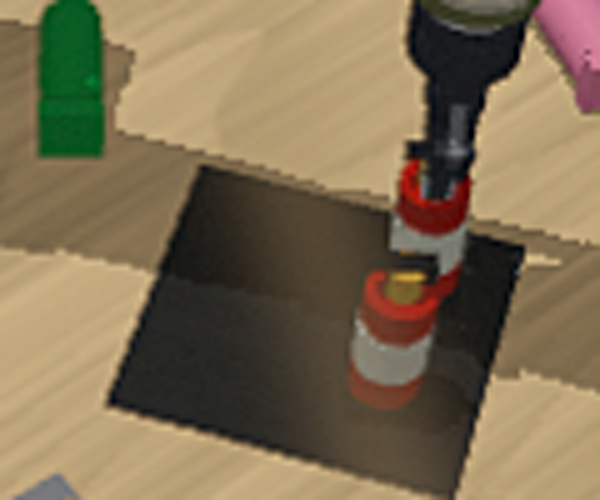

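drive_tool(
  translation=[
    [0.1, 0, -0.05],
    [0.1, 0, -0.05],
    [0.1, 0, -0.05],
    [0.1, 0, -0.05],
  ],
  spin=[0, 0, 0, 0],
  claw=[0.6, 0.4, 0.35, 0.35],
)

```text
clock: 55.35
eef_pos: [0.5055, 0.4154, 0.129]
tool_rot: [0.0, 0.917, 0.399, -0.0]
force: [-0.0, -0.1, -0.4]
width: 0.0555
```

drive_tool(
  translation=[
    [0, 0, -2],
    [0, 0, -5],
    [0, 0, -8],
    [-4, 0, -9],
    [-9, 0, -9],
  ],
  spin=[0, 0, 0, 0, 0],
  claw=[0.35, 0.35, 0.35, 0.35, 0.35],
)

```text
clock: 55.85
eef_pos: [0.4455, 0.3504, 0.2216]
tool_rot: [-0.0, 0.917, 0.399, 0.002]
force: [0.8, -0.2, 1.1]
width: 0.0554
```

drive_tool(
  translation=[
    [-5, 0, 0],
    [-10, 0, 0],
    [-15, 0, 0],
    [-20, 0, 0],
    [-20, 0, 0],
  ],
  spin=[0, 0, 0, 0, 0],
  claw=[0.35, 0.35, 0.35, 0.35, 0.35],
)

```text
clock: 56.35
eef_pos: [0.3045, 0.2004, 0.219]
tool_rot: [0.0, 0.917, 0.399, 0.0]
force: [0.4, -0.3, -0.1]
width: 0.0555
```

```bash
python3 -c "
from h import *
im=arm.camera('scene');cv2.imwrite('pics/f1s.png',im[:,:,::-1]);crop(im[:,:,::-1],130,110,390,320,3,'f1sc.png')
im=arm.camera('top');cv2.imwrite('pics/f1t.png',im[:,:,::-1]);crop(im[:,:,::-1],130,100,390,290,3,'f1tc.png')"
```

```text
(no output)
```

View pics/f1sc.png

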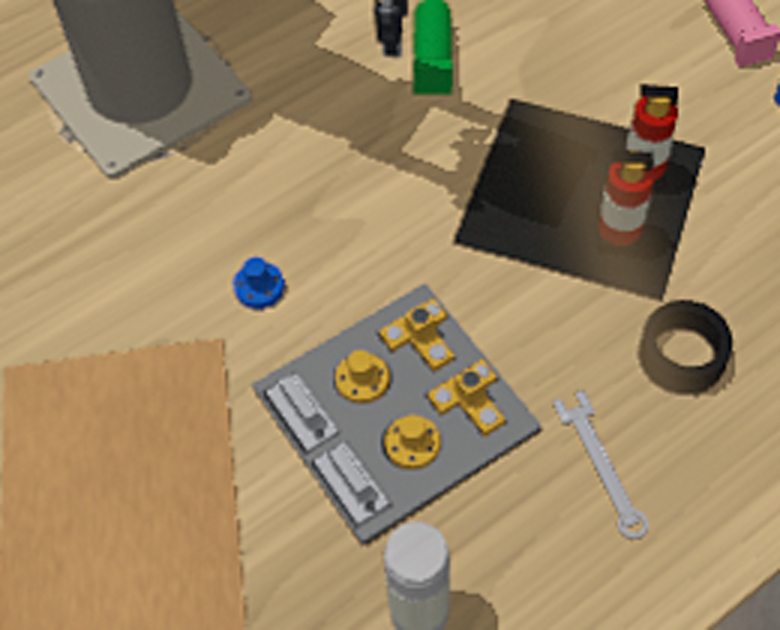

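View pics/f1tc.png

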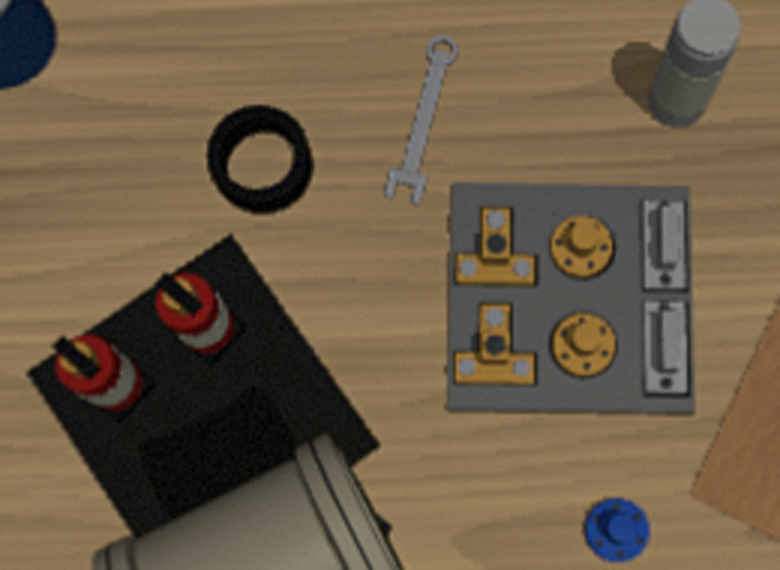

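```bash
python3 -c "
from station import arm
print(arm.sense()['clock'],arm.close_job())"
```

```text
the job is handed in; nothing more can be done
56.45 None
```

The job is done and handed in at about 56 s. All six fittings are in tray pockets of their own shape, and both red extinguishers stand upright on the mat.

- **Fittings:** I gripped each part twice at right angles to centre it before placing it. One bracket was knocked aside during the run, so I measured it again before picking it up.
- **Extinguishers:** I gripped each by the neck and tipped it up about its foot. The first grip on the right-hand one caught the body, so I opened and re-gripped it. That one also came off the mat partway up, held at about 67°, so I lowered it and pushed forward until it was upright.
- **Last checks:**
  - **Seating:** tool heights at release were within 0.5 mm of the fully seated height for every part. A part caught on the pocket rim would read about 10 mm high.
  - **Final views:** both cameras show all six parts inside their pockets.
  - **Extinguishers:** both look vertical, and their feet are at least about 35 mm inside the mat edge.
  - **Left alone:** the spray can, spanner, tape and coloured look-alikes were not touched.
- **Disagreements:** the two cameras differed by 2–4 mm throughout, so I averaged them and corrected from where the gripper actually closed on the parts. Three parts pressed hard as they went in: both valves (about 18 and 26 N down, 12–15 N sideways) and the far cap (a brief 41 N down). The wrist force stayed under its 120 N limit.

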